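Snap the wheel's control board onto its standoffs

TASK

Mount the pottery wheel's loose speed-control board in its open chassis: set it over the four white standoffs, blue terminal block on the side of the yellow cable notch, and then press it down by its four grey press blocks, working round and keeping it nearly level, until all four standoffs have clicked through and the board lies flat on all of them. Never push on the board with more than about 35 N, or it cracks, and leave the bowl, jar, screwdriver and wooden rib where they are.

Things in the scene. Friction and masses are not known exactly. Their poses are not given: they have to be found in the camera images.
- heatsink (a point): Centre (half-way up) of the ribbed aluminium heatsink on the middle of the board: 50 mm along x, 30 mm along y, 38 mm high; 24 mm above the board's underside. Axes are the board's. Grasp it across its 30 mm width (y); the board is balanced there.
- board: Loose control board: stiff, green, 150 mm (x) by 110 mm (y) by 5 mm thick, about 0.22 kg, lying component side up on a cork mat 8 mm thick. Origin: centre of its underside; z up. Besides heatsink and press blocks it carries two black capacitors (16 mm across, 18 mm high) at x = -60, y = +-11 mm.
- terminal (a point): Top of the blue terminal block (14 x 44 x 12 mm high) on the middle of the board's +x edge; belongs on the notch side of the chassis.
- hole_a (a point): Centre of the 12 mm square through hole A in the board's +x, +y corner, 60 mm and 40 mm from the board's centre, at the underside; belongs on standoff A. Axes are the board's.
- hole_b (a point): Centre of the 12 mm square through hole B in the board's +x, -y corner, 60 mm and 40 mm from the board's centre, at the underside; belongs on standoff B. Axes are the board's.
- hole_c (a point): Centre of the 12 mm square through hole C in the board's -x, -y corner, 60 mm and 40 mm from the board's centre, at the underside; belongs on standoff C. Axes are the board's.
- hole_d (a point): Centre of the 12 mm square through hole D in the board's -x, +y corner, 60 mm and 40 mm from the board's centre, at the underside; belongs on standoff D. Axes are the board's.
- press_a (a point): Centre of the top of the grey press block by hole A (18 mm inward along x): 16 mm square, its top 17 mm above the board, 22 mm above the underside, and higher than the standoff tip beside it. Push down here with shut fingers.
- press_b (a point): Centre of the top of the grey press block by hole B (18 mm inward along x): 16 mm square, its top 17 mm above the board, 22 mm above the underside, and higher than the standoff tip beside it. Push down here with shut fingers.
- press_c (a point): Centre of the top of the grey press block by hole C (18 mm inward along x): 16 mm square, its top 17 mm above the board, 22 mm above the underside, and higher than the standoff tip beside it. Push down here with shut fingers.
- press_d (a point): Centre of the top of the grey press block by hole D (18 mm inward along x): 16 mm square, its top 17 mm above the board, 22 mm above the underside, and higher than the standoff tip beside it. Push down here with shut fingers.
- chassis: Aluminium tray fixed to the bench, 190 (x) by 150 (y) mm, walls 14 mm high; origin: centre of its underside, z up. Board x goes along chassis x. Laid on loosely the board stops on the barbs, underside about 11 mm above home. A corner clicks in at 20 to 25 N on its block, the orange ring squashed; a neighbour may spring partly up again, so recheck. All four at once need some 50 N.
- deck (a joint): Sprung steel deck (150 x 110 mm) in the chassis that carries the standoffs: how far it is pushed down, m. It gives about 1 mm per 20 N of total push on the board; pushed 2.1 mm (38 N) the board cracks.
- notch (a point): Yellow cable block (36 mm wide, 8 mm high) in the gap in the chassis's +x wall; this point is its top. The board's blue terminal block goes on this side.
- stud_a (a point): White snap standoff A (+x, +y corner): point on its axis 25 mm above the bench, where the board's underside lies when home. 9.2 mm pin up to 20.5 mm above this point, pointed over its last 5 mm; two sprung barbs on its x sides (16 mm over both, widest 6 mm above this point); orange spring ring round it, top 4.6 mm above this point, pushed down on the way home (2.6 N/mm).
- stud_b (a point): White snap standoff B (+x, -y corner): point on its axis 25 mm above the bench, where the board's underside lies when home. 9.2 mm pin up to 20.5 mm above this point, pointed over its last 5 mm; two sprung barbs on its x sides (16 mm over both, widest 6 mm above this point); orange spring ring round it, top 4.6 mm above this point, pushed down on the way home (2.6 N/mm).
- stud_c (a point): White snap standoff C (-x, -y corner): point on its axis 25 mm above the bench, where the board's underside lies when home. 9.2 mm pin up to 20.5 mm above this point, pointed over its last 5 mm; two sprung barbs on its x sides (16 mm over both, widest 6 mm above this point); orange spring ring round it, top 4.6 mm above this point, pushed down on the way home (2.6 N/mm).
- stud_d (a point): White snap standoff D (-x, +y corner): point on its axis 25 mm above the bench, where the board's underside lies when home. 9.2 mm pin up to 20.5 mm above this point, pointed over its last 5 mm; two sprung barbs on its x sides (16 mm over both, widest 6 mm above this point); orange spring ring round it, top 4.6 mm above this point, pushed down on the way home (2.6 N/mm).
- bowl_mid (a point): Terracotta bowl, 110 mm across, 50 mm high, on the bench; its centre. Leave alone.
- jar_mid (a point): Closed blue glaze jar, 64 mm across, 90 mm high; its centre. Leave alone.
- screwdriver_grip (a point): Red-handled screwdriver lying on the bench; this point is on its handle. Leave alone.
- rib_mid (a point): Round wooden throwing rib, a flat disc 70 mm across and 8 mm thick, lying on the bench; its centre. Leave alone.
Things that resemble listed ones, but are neither listed nor needed, are in the scene too. Of the things that look like the chassis, take the one that is farthest to the robot's left at the start. There is more than one size of the board; the job needs the middle-sized.

How it is judged (in metres and radians):
On the way, in this order (a step that is already met when the one before it is completed fails the run):
1. the board is lifted clear of the mat (height (world z) of heatsink above 0.075 m), for 0.1 s.
2. the board lies over the standoffs with the pins through its four holes, the right way round (horizontal distance between hole_a and stud_a below 0.004 m and horizontal distance between hole_b and stud_b below 0.004 m and horizontal distance between hole_c and stud_c below 0.004 m and horizontal distance between hole_d and stud_d below 0.004 m and z of hole_a in the frame of stud_a below 0.015 m and z of hole_b in the frame of stud_b below 0.015 m and z of hole_c in the frame of stud_c below 0.015 m and z of hole_d in the frame of stud_d below 0.015 m), for 0.1 s.
At the end, for the whole second after the job is handed in: Every hole of the board sits on its own standoff (within 4 mm sideways) with the underside within 2 mm of home, so all four barbs have sprung over it; the board is released and at rest (horizontal distance between hole_a and stud_a below 0.004 m and horizontal distance between hole_b and stud_b below 0.004 m and horizontal distance between hole_c and stud_c below 0.004 m and horizontal distance between hole_d and stud_d below 0.004 m and z of hole_a in the frame of stud_a below 0.002 m and z of hole_b in the frame of stud_b below 0.002 m and z of hole_c in the frame of stud_c below 0.002 m and z of hole_d in the frame of stud_d below 0.002 m and linear speed of board below 0.01 m/s); the robot touches nothing.
It fails at once if the board is forced: pushed down with more than 38 N (deck sunk by over 2.1 mm) (value of joint deck above 0.0021 m).
It fails at once if the board is tipped more than 12 degrees over the standoffs (horizontal distance between heatsink and chassis below 0.05 m and angle between heatsink's own z axis and vertical above 0.21 rad).
It fails at once if the bowl, jar, screwdriver or rib is moved by more than 25 mm (distance of any of bowl_mid, jar_mid, screwdriver_grip, rib_mid from where it was at the start of the episode above 0.025 m).
It also fails if it takes over 72 s, if anything falls off the work surface, if the arm or the gripper's body presses on something with over 40 N, if the wrist force passes 120 N, or if a joint passes its speed limit or range.

ROBOT

A 6-joint arm with a two-finger parallel gripper is mounted at the origin on the work surface. World frame = base frame: x ahead of the robot, y to its left, z up, the work surface at z = 0. Lengths are in mm, angles in degrees, forces in N, time in s.
With the tool pointing down it reaches from about 350 to 850 mm from the base axis. Payload 8.1 kg.
Tool frame: the origin (TCP) lies between the finger pads; the fingertips stand 17 mm ahead of it and the grasp point (between the pads) lies 2 mm behind it; z points along the fingers, y is the line along which they close (so a half turn about z gives the same grasp; the last joint's range is limited). The gripper opens to 85 mm and grips with 20 to 120 N. Pads are 22 mm wide; open, the fingers measure 114 mm over their backs; the gripper's body (76 mm by 85 mm) begins 54 mm behind the grasp point. The pads swing forward as they close: fully open they stand 13 mm farther back than shut.
Start: joints at [-75.653, 7.471, 85.268, -0, 87.261, -4.893], TCP at [197.735, -566.486, 224.092] pointing down, gripper open.
Joint ranges: [-169.43, 169.43], [-51.17, 129.36], [1.28, 143.12], [-76.62, 256.62], [0, 156.53], [-152.29, 152.29]. Speed limits (degrees/s): [136.94, 136.94, 159.86, 180, 180, 180].

INTERFACE

Orientations are given as [roll, pitch, yaw] about the fixed x, y, z axes, in that order (R = Rz(yaw) Ry(pitch) Rx(roll)).
In Python, from bench import sense, snapshot, hand_in, trace, place_of gives the robot as it stands.
- The arm moves only by the shell command python3 -m handwheel 'ROWS' [FORCE]. ROWS is JSON, a list of rows, each a list of 7 numbers: the opening, from -1 (shut) to 1 (fully open), then the shift along the tool's x, y, z in cm, then the turn, a rotation vector about the tool's x, y, z in rad. A call has 1 to 12 rows; each row shifts and turns the commanded pose from where the row before left it, along the tool's axes as they then stand; what a row does not reach is not made up. A row lasts 1/12 s, in which the tool goes at most 41.7 mm and 7.16 degrees, less where a joint would pass 70% of its speed; a pose out of reach is approached as far as the arm can. A call with a gripper value outside its range is refused whole. The fingers move at their own pace and stop on an object; FORCE is the grip in N (left out, the last holds). Time passes only in rows, so rows that do not move let the fingers close. It gives the time, the measured TCP pose, the force, the opening and the grip force at its end, in the units of the state.
- sense(): the state, without advancing time (a new reading comes with each control period).
- snapshot(name): name is "scene" or "side" or "wrist"; returns a dict with "image" (480x640x3 uint8, red, green, blue), "intrinsics" (3x3 intrinsics, pixels), "R" (3x3) and "t" (3): a world point X has camera coordinates R X + t. Camera axes: x right, y down, z forward; pixel columns grow to the right and rows downward; lengths in mm; the calibration is good to about 2 mm. A picture is of the moment at which its call begins. There is no depth.
- hand_in(): hands the job in; it is judged then, once.
Trained networks look in a picture, given as the dict that the camera call returned (one of the last four; its "shot" number tells which), for a name from the list of things; names that differ only in an ending like _2 or _b are one class to them, and where a whole thing is asked for, a point or a joint stands for the part that bears it (a point fixed in the world has none). Each returns a list of dicts, best first, with "conf" (0 to 1); they miss things now and then, are a little off and sometimes report something else, mostly with a low value. They report only what shows in the picture. A call takes as long as a camera call. They do not tell look-alikes from the thing itself.
- trace(picture, query): "pixels" (480x640 bool, what is visible of it).
- place_of(picture, query): "location" ([x, y, z] in mm, in world coordinates, good to about 4 mm: a listed point, or the origin of a listed thing).
The state is a dict: "time": time; "joint_pos": joint angles; "qd": joint speeds; "joint_efforts": joint torques, N m; "tool_pos": TCP position; "tcp_rot": TCP orientation; "ft_force": force on the tool from outside, world axes, zero at the start; "wrist_torque": the same for the moment, N m; "finger_gap": finger opening in mm; "grip_force": force on a finger pad.
Only numpy, scipy, OpenCV 4.12 (cv2) and the standard library are available. Lean on these libraries where they do the work, as an engineer would, in place of code of your own. Each camera call takes 0.05 s, during which the arm holds its last target. There are 200 camera calls.

## Working session

There is one attempt and no reset: what is moved stays moved. The work goes in short steps, Python scripts to look and compute and a shell command to move; the robot and the scene stay as the last step left them, time stands still between calls to the robot, and variables do not carry over. Pictures are saved under pics/ and viewed, at most 10 in all, crops included, and the job is handed in when it is done.

```bash
mkdir -p pics; ls
python3 - <<'E'
from bench import *
import cv2,numpy as np
for n in ("scene","side"):
    p=snapshot(n); cv2.imwrite(f"pics/{n}0.png",p["image"][:,:,::-1])
    for q in ("board","chassis","heatsink","terminal","notch","stud_a","hole_a","bowl_mid","jar_mid","screwdriver_grip","rib_mid"):
        print(n,q,[(np.round(d["location"]).tolist(),round(d["conf"],2)) for d in place_of(p,q)])
s=sense();print(s)
E
```

```text
pics
scene board [([784.0, -241.0, -2.0], 0.83), ([557.0, -200.0, 11.0], 0.69), ([694.0, -482.0, 4.0], 0.68)]
scene chassis [([286.0, -243.0, -2.0], 0.82), ([504.0, 157.0, 0.0], 0.81)]
scene heatsink [([692.0, -485.0, 32.0], 0.98), ([783.0, -244.0, 16.0], 0.89), ([560.0, -195.0, 29.0], 0.87)]
scene terminal [([825.0, -266.0, 12.0], 0.77), ([615.0, -223.0, 26.0], 0.71), ([745.0, -48.0, 2.0], 0.25)]
scene notch [([377.0, -264.0, 5.0], 0.9), ([597.0, 147.0, 9.0], 0.68)]
scene stud_a [([221.0, -270.0, 22.0], 0.9), ([570.0, 186.0, 27.0], 0.88), ([445.0, 201.0, 23.0], 0.84), ([555.0, 109.0, 20.0], 0.66), ([438.0, 119.0, 26.0], 0.61), ([338.0, -293.0, 25.0], 0.61), ([357.0, -219.0, 22.0], 0.57), ([769.0, 60.0, 48.0], 0.2)]
scene hole_a [([518.0, -139.0, 6.0], 0.97), ([757.0, -192.0, 3.0], 0.91), ([629.0, -185.0, 8.0], 0.89), ([685.0, -381.0, -1.0], 0.84), ([811.0, -288.0, -0.0], 0.78), ([593.0, -447.0, -3.0], 0.7), ([602.0, -258.0, 4.0], 0.67), ([484.0, -210.0, 10.0], 0.67), ([837.0, -240.0, 0.0], 0.61), ([726.0, -251.0, -1.0], 0.59)]
scene bowl_mid [([549.0, 430.0, 26.0], 0.8)]
scene jar_m
[... 1531 characters left out ...]
 0.52)]
{'time': 1.2, 'joint_pos': array([-7.56525680e+01,  7.47313856e+00,  8.52687516e+01,  2.64257237e-03,
        8.72635325e+01, -4.89191308e+00]), 'qd': array([ 0.01760692, -0.02601725,  0.08844155,  0.09254125, -0.06867082,
       -0.0377153 ]), 'joint_efforts': array([ 1.33002293e-03, -5.69328690e+01, -5.00853395e+01,  1.12654931e-05,
        1.37050371e-03, -3.54659005e-05]), 'tool_pos': array([ 197.7527921 , -566.45396233,  224.06251186]), 'tcp_rot': array([-1.79994822e+02, -3.09235653e-03,  1.92392186e+01]), 'ft_force': array([-0.1197512 ,  0.44486607,  0.01854806]), 'wrist_torque': array([-0.04553198, -0.03533581,  0.03869345]), 'grip_force': 0.0, 'finger_gap': 85.36583566354702}
```

View images.

```bash
cat > h.py <<'E'
from bench import *
import cv2,numpy as np
def proj(p,X):
    c=p["R"]@np.asarray(X,float).T.reshape(3,-1)+np.asarray(p["t"]).reshape(3,1)
    u=p["intrinsics"]@c; return (u[:2]/u[2]).T
def rz(a): a=np.radians(a); return np.array([[np.cos(a),-np.sin(a)],[np.sin(a),np.cos(a)]])
def fit(model,pts):  # 2D rigid fit, returns angle, t, residual
    m=np.array(model,float);q=np.array(pts,float);mc=m.mean(0);qc=q.mean(0);H=(m-mc).T@(q-qc)
    a=np.degrees(np.arctan2(H[0,1]-H[1,0],H[0,0]+H[1,1]));R=rz(a);return a,qc-R@mc,(q-qc)-(m-mc)@R.T
E
python3 - <<'E'
import cv2,numpy as np
a=cv2.imread("pics/scene0.png");b=cv2.imread("pics/side0.png")
cv2.imwrite("pics/both.png",cv2.resize(np.vstack([a,b]),(600,900))[:,:] if 0 else cv2.resize(np.hstack([a,b]),(800,300)))
E
```

```text
(no output)
```

View pics/scene0.png

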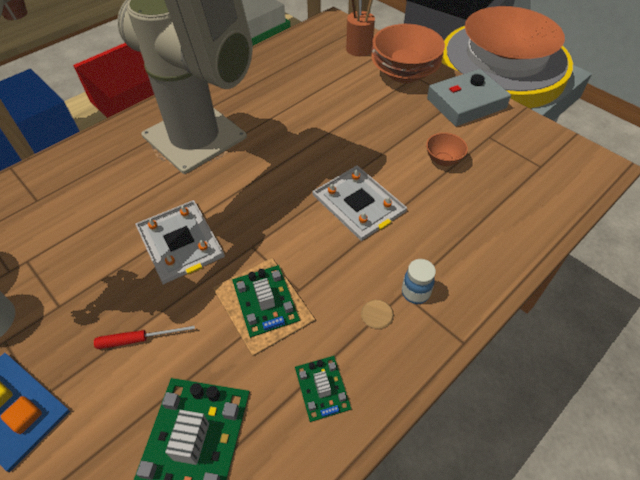

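Run:
```python
from h import *
M=[(60,40),(60,-40),(-60,-40),(-60,40)]
# average of both views
print("board",fit(M+[(0,0),(68,0)],[(628.5,-186.5),(602,-258),(485,-211),(520,-139.5),(558,-199),(616,-224.5)]))
print("chassis",fit(M+[(0,0),(92,0)],[(565,187),(554.5,111.5),(439.5,119),(442.5,200),(503,156),(595.5,146)]))
a=cv2.imread("pics/scene0.png")
cv2.imwrite("pics/crop.png",np.hstack([cv2.resize(a[250:360,205:325],(400,367)),cv2.resize(a[155:255,300:409],(400,367))]))
```

```text
board (np.float64(-23.014938985307275), array([ 557.81876662, -198.65232728]), array([[-0.18178823, -1.20552317],
       [ 4.59590157,  0.92671243],
       [-1.95574501,  1.01017773],
       [ 1.76656518, -1.12205788],
       [ 0.18123338, -0.34767272],
       [-4.40616689,  0.73836361]]))
chassis (np.float64(-5.0165510435771745), array([501.39206798, 154.59080049]), array([[ 0.34002283, -2.19096908],
       [-3.16449636,  2.00258931],
       [ 1.37584122, -0.9906319 ],
       [-2.61963959,  0.31580971],
       [ 1.60793202,  1.40919951],
       [ 2.46033988, -0.54599756]]))
```

View pics/crop.png

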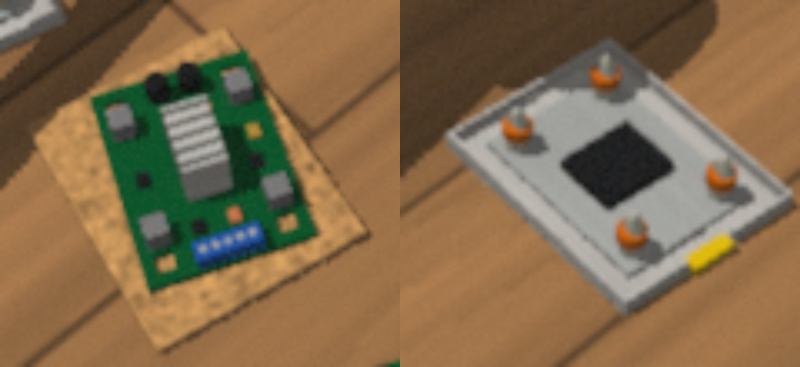

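Boards: (192,440) large, (265,300) middle, (323,388) small. The middle one has the 120x80 hole spacing and lies on the cork mat, so I take that one. Chassis: (178,240) is at y≈-243 and (360,200) at y≈+155; the left one is (360,200). The crop confirms both, with terminal and notch on each +x side.

```bash
cat >> h.py <<'E'
def to(x,y,z,yaw):
    "shift in cm (tool axes as now) and turn about tool z in rad, to a tool-down pose"
    s=sense();p=np.array(s["tool_pos"]);w=s["tcp_rot"][2];d=np.array([x,y,z])-p
    from scipy.spatial.transform import Rotation as R
    Rt=R.from_euler("xyz",s["tcp_rot"],degrees=True)
    print("shift cm",np.round(Rt.inv().apply(d)/10,3),"turn rad",round(np.radians(((w-yaw+180)%360)-180),4),"pose",np.round(p,1),np.round(s["tcp_rot"],2),"t",s["time"])
E
python3 -m handwheel '[[1,3.55,-1.76,0,0,0,0],[1,3.55,-1.76,0,0,0,0],[1,3.55,-1.76,0,0,0,0],[1,3.55,-1.76,0,0,0,0],[1,3.55,-1.76,0,0,0,0],[1,3.55,-1.76,0,0,0,0],[1,3.55,-1.76,0,0,0,0],[1,3.55,-1.76,0,0,0,0],[1,3.55,-1.76,0,0,0,0],[1,3.55,-1.76,0,0,0,0],[1,3.55,-1.76,0,0,0,0],[1,3.55,-1.76,0,0,0,0]]' 40
python3 -m handwheel '[[1,3.55,-1.76,0,0,0,0],[1,0,0,0,0,0,0.123],[1,0,0,0,0,0,0.123],[1,0,0,0,0,0,0.123],[1,0,0,0,0,0,0.123],[1,0,0,0,0,0,0.123],[1,0,0,0,0,0,0.123],[1,0,0,0,0,0,0]]'
python3 - <<'E'
from h import *
p=snapshot("wrist");cv2.imwrite("pics/w1.png",p["image"][:,:,::-1])
for q in ("heatsink","hole_a","press_a","terminal","board"):
    print(q,[(np.round(d["location"],1).tolist(),round(d["conf"],2)) for d in place_of(p,q)])
to(558,-199,100,-23)
E
```

```text
time: 2.2
tool_pos: [531.5, -225.0, 224.4]
tcp_rot: [180.0, -0.0, 19.2]
ft_force: [0.2, 0.4, -0.1]
finger_gap: 85.2
grip_force: 0.0
time: 2.87
tool_pos: [558.1, -198.3, 224.1]
tcp_rot: [-180.0, 0.0, -23.4]
ft_force: [0.5, -0.6, 0.3]
finger_gap: 85.6
grip_force: 0.0
heatsink [([591.0, 150.5, 8.7], 0.7), ([555.7, -197.8, 34.6], 0.61)]
hole_a [([517.7, -136.2, 10.5], 0.87), ([727.7, -243.3, 1.5], 0.86), ([594.8, -446.2, 2.6], 0.8), ([625.1, -188.4, 7.0], 0.76), ([485.1, -213.8, 10.0], 0.66), ([596.8, -259.3, 7.6], 0.64)]
press_a [([501.9, -218.7, 33.0], 0.87), ([536.4, -144.8, 30.9], 0.83), ([585.3, -251.5, 33.2], 0.71), ([606.5, -470.8, 30.4], 0.61)]
terminal [([621.4, -229.6, 27.7], 0.74), ([590.4, 147.6, 9.1], 0.27)]
board [([556.3, -200.1, 4.4], 0.98)]
shift cm [ 0.018  0.056 12.413] turn rad 0.0015 pose [ 558.1 -198.4  224.1] [-180.     -0.    -22.91] t 3.1667
```

View pics/w1.png

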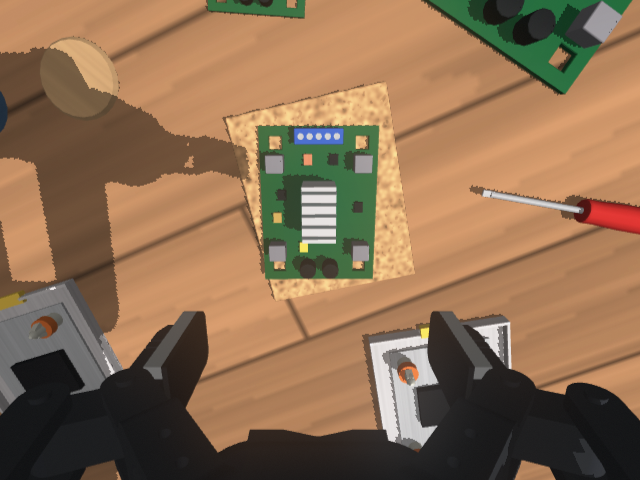

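The wrist picture shows the board centred at (318,200), with its holes at about (275,143), (362,143), (280,265) and (358,265), and the terminal at (318,136) as expected. I'll refine the pose from the green outline.

```bash
cat >> h.py <<'E'
def unproj(p,uv,z):
    K,R,t=p["intrinsics"],np.array(p["R"]),np.array(p["t"]).ravel();C=-R.T@t
    r=(R.T@np.linalg.inv(K)@np.c_[uv,np.ones(len(uv))].T).T
    return C[:2]+r[:,:2]*((z-C[2])/r[:,2])[:,None]
def rect(p,mask,z):
    c,_=cv2.findContours(mask.astype(np.uint8),cv2.RETR_EXTERNAL,cv2.CHAIN_APPROX_NONE)
    c=max(c,key=cv2.contourArea)[:,0]
    w=unproj(p,c.astype(float),z); r=cv2.minAreaRect(w.astype(np.float32)); return r
E
python3 - <<'E'
from h import *
p=snapshot("wrist")
hsv=cv2.cvtColor(p["image"],cv2.COLOR_RGB2HSV)
g=cv2.inRange(hsv,(50,100,30),(80,255,255)); g[:, :225]=0; g[:,420:]=0; g[:100]=0; g[300:]=0
g=cv2.morphologyEx(g,cv2.MORPH_CLOSE,np.ones((9,9)))
print(rect(p,g,13), "cam",-np.array(p["R"]).T@np.array(p["t"]).ravel())
H=[(518,-139),(629,-187),(485,-211),(600,-258)]
print(proj(p,[(*h,13) for h in H]).round())
for z,q in ((30,"press_a"),(13,"hole_a"),(27,"terminal"),(50,"heatsink")):
    for d in trace(p,q):
        ys,xs=np.nonzero(d["pixels"])
        if 225<xs.mean()<420 and ys.mean()<300: print(q,round(d["conf"],2),xs.mean().round(1),ys.mean().round(1),unproj(p,np.array([[xs.mean(),ys.mean()]]),z).round(1))
E
```

```text
((558.114501953125, -199.40347290039062), (109.28500366210938, 148.01979064941406), 66.71968841552734) cam [ 628.0460163  -228.51163467  374.22444336]
[[279. 265.]
 [276. 142.]
 [357. 267.]
 [359. 141.]]
press_a 0.93 260.0 7.3 [[ 727.5 -220.9]]
press_a 0.92 318.4 201.0 [[ 565.8 -202.9]]
hole_a 0.87 260.5 7.4 [[ 732.3 -220.8]]
hole_a 0.66 318.4 201.0 [[ 562.8 -201.7]]
terminal 0.86 318.5 200.7 [[ 565.5 -202.9]]
terminal 0.79 260.8 7.2 [[ 728.2 -221.4]]
heatsink 0.73 318.5 200.8 [[ 569.6 -204.6]]
heatsink 0.72 260.8 7.3 [[ 721.5 -221.9]]
```

```bash
python3 -m handwheel '[[1,0.04,0.09,3.4,0,0,0.0065],[1,0,0,3.4,0,0,0],[1,0,0,3.4,0,0,0],[1,0,0,3.4,0,0,0],[1,0,0,3.4,0,0,0],[1,0,0,0.9,0,0,0],[1,0,0,0.9,0,0,0],[1,0,0,0,0,0,0]]'
python3 -m handwheel '[[-0.2,0,0,0,0,0,0],[-0.5,0,0,0,0,0,0],[-0.6,0,0,0,0,0,0],[-0.6,0,0,0,0,0,0],[-0.6,0,0,0,0,0,0],[-0.6,0,0,0,0,0,0],[-0.6,0,0,0,0,0,0],[-0.6,0,0,0,0,0,0]]' 40
```

```text
time: 4.08
tool_pos: [557.5, -199.1, 35.2]
tcp_rot: [-180.0, 0.1, -23.4]
ft_force: [-0.3, 0.9, 0.1]
finger_gap: 85.7
grip_force: 0.0
time: 4.75
tool_pos: [559.1, -199.8, 37.8]
tcp_rot: [180.0, -0.1, -23.4]
ft_force: [-0.6, 0.1, 6.0]
finger_gap: 28.7
grip_force: 39.5
```

```bash
python3 -m handwheel '[[-0.8,0,0,0,0,0,0],[-0.8,0,0,-0.5,0,0,0],[-0.8,0,0,-1.5,0,0,0],[-0.8,0,0,-2.5,0,0,0],[-0.8,0,0,-2.5,0,0,0],[-0.8,0,0,-2.5,0,0,0],[-0.8,0,0,-1.5,0,0,0],[-0.8,0,0,-1,0,0,0],[-0.8,0,0,0,0,0,0],[-0.8,0,0,0,0,0,0]]' 60
python3 - <<'E'
from h import *
s=sense();print(s["tool_pos"],s["tcp_rot"],s["ft_force"],s["wrist_torque"],s["finger_gap"],s["grip_force"])
p=snapshot("wrist");cv2.imwrite("pics/w2.png",p["image"][:,:,::-1])
E
```

```text
time: 5.58
tool_pos: [558.0, -199.4, 155.9]
tcp_rot: [-180.0, -0.0, -23.4]
ft_force: [-0.6, -0.9, -1.9]
finger_gap: 28.1
grip_force: 59.6
[ 558.03064239 -199.37163931  155.92911014] [-1.79998804e+02 -1.03355776e-02 -2.34196215e+01] [-0.56098873 -0.91945999 -1.86003062] [0.02655994 0.04614711 0.01475365] 28.05742424476452 59.620919823646545
```

View pics/w2.png

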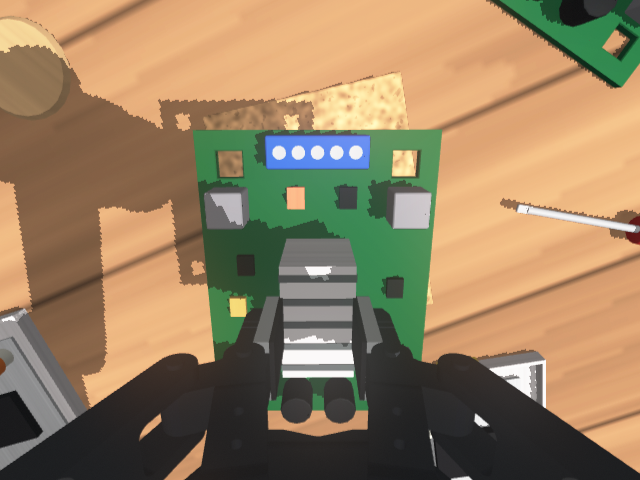

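Board held level: holes A at (230,163) and B at (405,163), terminal ahead. I'll carry it to beside the chassis and measure both from the wrist camera there.

```bash
python3 -m handwheel '[[-0.8,-1.1,-0.9,-0.6,0,0,0],[-0.8,-2.15,-1.87,-1.2,0,0,0],[-0.8,-2.15,-1.87,-1.2,0,0,0],[-0.8,-2.15,-1.87,-1.2,0,0,0],[-0.8,-2.15,-1.87,-1.2,0,0,0],[-0.8,-2.1,-1.8,-1.0,0,0,0],[-0.8,-1.1,-0.9,-0.6,0,0,-0.04],[-0.8,0,0,0,0,0,-0.08],[-0.8,0,0,0,0,0,-0.08],[-0.8,0,0,0,0,0,-0.08],[-0.8,0,0,0,0,0,-0.04],[-0.8,0,0,0,0,0,0]]'
python3 - <<'E'
from h import *
p=snapshot("wrist");cv2.imwrite("pics/w3.png",p["image"][:,:,::-1])
for n in ("wrist","scene","side"):
    if n!="wrist": p=snapshot(n)
    for q in ("chassis","notch","stud_a"):
        print(n,q,[(np.round(d["location"],1).tolist(),round(d["conf"],2)) for d in place_of(p,q) if d["location"][1]>50])
to(501.4,154.6,150,-5)
E
```

```text
time: 6.63
tool_pos: [483.1, -46.5, 224.4]
tcp_rot: [-180.0, 0.2, -4.9]
ft_force: [-0.3, -0.1, -2.3]
finger_gap: 27.6
grip_force: 59.6
wrist chassis [([500.9, 155.1, 1.0], 0.97)]
wrist notch [([591.4, 145.3, 11.7], 0.8)]
wrist stud_a [([563.4, 188.0, 29.2], 0.82), ([443.6, 199.1, 21.3], 0.76), ([434.9, 118.3, 25.1], 0.63)]
scene chassis [([504.8, 155.7, -0.9], 0.64)]
scene notch [([595.8, 148.9, 10.4], 0.96)]
scene stud_a [([555.4, 111.3, 23.2], 0.88), ([446.3, 198.9, 23.6], 0.74), ([567.3, 183.9, 26.5], 0.66), ([434.9, 118.0, 22.6], 0.65), ([504.2, 160.5, 2.8], 0.58)]
side chassis [([499.3, 156.8, -4.9], 0.68)]
side notch [([594.9, 149.2, 5.2], 0.89)]
side stud_a [([561.3, 187.9, 22.0], 0.95), ([552.5, 112.8, 25.1], 0.76), ([436.6, 121.7, 25.2], 0.69), ([439.4, 199.4, 24.8], 0.56)]
shift cm [ -0.027 -20.181   7.615] turn rad -0.0015 pose [483.8 -46.4 226.1] [-180.     -0.     -5.09] t 7.2333
```

View pics/w3.png

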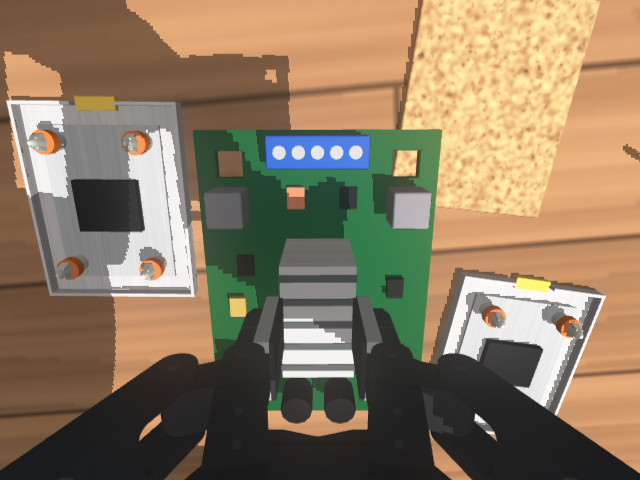

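Wrist view: chassis outline corners near (8,102), (182,103), (195,296) and (50,296); standoffs at about (42,142), (135,143), (70,268) and (150,268); notch at (96,103). Board still square in the hand.

Run:
```python
from h import *
S=[(60,40),(60,-40),(-60,-40),(-60,40)]
net=fit(S+S+S[:1]+S[2:]+[(0,0)]*5+[(92,0)]*5+S,
 [(567.3,183.9),(555.4,111.3),(434.9,118),(446.3,198.9),(561.3,187.9),(552.5,112.8),(436.6,121.7),(439.4,199.4),(563.4,188),(434.9,118.3),(443.6,199.1),
 (500.9,155.1),(504.8,155.7),(499.3,156.8),(504,157),(502,155),(591.4,145.3),(595.8,148.9),(594.9,149.2),(597,147),(594,145),(565,187),(554.5,111.5),(439.5,119),(442.5,200)])
print("net",net[0],net[1])
p=snapshot("wrist");im=p["image"];hsv=cv2.cvtColor(im,cv2.COLOR_RGB2HSV)
o=cv2.inRange(hsv,(4,150,90),(18,255,255));o[:,190:]=0
n,l,st,c=cv2.connectedComponentsWithStats(o)
pts=[c[i] for i in range(1,n) if st[i,4]>60 and 100<c[i][1]<300];print(np.round(pts,1))
w=unproj(p,np.array(pts),26);print(w.round(1))
a,t=net[0],net[1];m=(np.array(S)@rz(a).T)+t
q=np.array([w[np.argmin(((w-k)**2).sum(1))] for k in m]);f=fit(S,q);print("ring",f)
# predicted stud tips & rim for check
rim=np.array([(95,75),(95,-75),(-95,-75),(-95,75)])@rz(a).T+t
print("rim px",proj(p,[(*r,14) for r in rim]).round()); print("tips",proj(p,[(*r,45.5) for r in m]).round())
# hand offset
R,tt=np.array(p["R"]),np.array(p["t"])
g=cv2.inRange(hsv,(45,60,20),(85,255,255))
s=sense();tp=s["tool_pos"];y=s["tcp_rot"][2]
for zt in (23,):
  pr=proj(p,[(*(tp[:2]+rz(y)@np.array(h)),tp[2]-zt) for h in [(60,40),(60,-40),(75,55),(75,-55)]]);print("pred holes,corners px",pr.round(1))
print(g[120:140,300].nonzero()[0][:1]+120,[ (g[r,180:460].nonzero()[0][[0,-1]]+180) for r in (135,180)])
for x0 in (210,385):
  sub=1-(g[145:182,x0:x0+40]>0).astype(np.uint8);n,l,st,c=cv2.connectedComponentsWithStats(sub);i=1+np.argmax(st[1:,4]);print("hole",c[i]+[x0,145],st[i])
```

```text
net -4.994074180486878 [500.76945635 154.67091744]
[[ 52.1 143.4]
 [141.3 143.8]
 [ 75.7 267.5]
 [154.7 268.8]]
[[564.4 184.1]
 [557.  104.7]
 [446.5 196. ]
 [438.3 118.7]]
ring (np.float64(-6.080999968481964), array([501.52480092, 150.87246353]), array([[-1.04389681, -0.23698533],
       [ 0.00534472,  0.00540815],
       [ 0.63641694,  1.20016787],
       [ 0.40213515, -0.96859069]]))
rim px [[  8. 103.]
 [175. 103.]
 [196. 297.]
 [ 53. 297.]]
tips [[ 31. 145.]
 [125. 145.]
 [145. 277.]
 [ 60. 277.]]
pred holes,corners px [[227.3 161.9]
 [406.1 161.8]
 [190.5 126.8]
 [443.  126.8]]
[130] [array([193, 440]), array([198, 436])]
hole [229.18311874 163.01716738] [  6   5  27  27 699]
hole [405.55284553 163.12737127] [  7   5  29  28 738]
```

```bash
python3 -m handwheel '[[-0.8,0,-1.5,0,0,0,0],[-0.8,0,-3.2,0,0,0,0],[-0.8,0,-3.2,0,0,0,0],[-0.8,0,-3.2,0,0,0,0],[-0.8,0,-3.2,1,0,0,0],[-0.8,0,-3.2,2,0,0,0],[-0.8,0,-1.8,3,0,0,0],[-0.8,-0.09,-0.88,3,0,0,0],[-0.8,0,0,2.2,0,0,0],[-0.8,0,0,1.0,0,0,0],[-0.8,0,0,0.4,0,0,0],[-0.8,0,0,0,0,0,0]]'
python3 - <<'E'
from h import *
ps=[snapshot(n) for n in ("wrist","side","scene")]
to(500.8,154.7,85,-5)
a=ps[0]["image"][:,:,::-1][100:400,150:490];r=[]
for p in ps[1:]:
    u,v=proj(p,[(501,155,50)])[0].astype(int); r.append(cv2.resize(p["image"][v-60:v+60,u-80:u+80,::-1],(400,300),interpolation=cv2.INTER_CUBIC))
cv2.imwrite("pics/h4.png",np.vstack([np.hstack(r),np.hstack([cv2.resize(a,(400,300)),cv2.resize(ps[0]["image"][120:190,190:450,::-1],(400,300))])]))
E
```

```text
time: 8.28
tool_pos: [500.5, 154.3, 99.8]
tcp_rot: [180.0, 0.1, -5.1]
ft_force: [0.4, -1.3, -1.7]
finger_gap: 27.3
grip_force: 59.7
shift cm [-0.154 -0.005  1.721] turn rad -0.0022 pose [502.3 154.5 102.2] [-179.95   -0.18   -5.13] t 8.4333
```

View pics/h4.png

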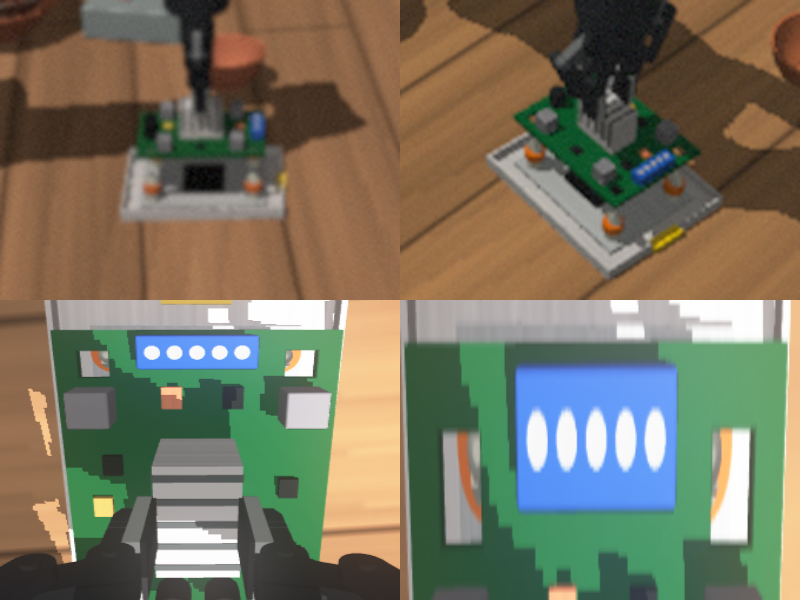

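Both front holes A and B show the orange rings symmetrically (about 10 and 12 px from the outer hole edges), so sideways it is within about 1 mm. I'll lower to just over the tips and look again.

```bash
python3 -m handwheel '[[-0.8,0,0,1,0,0,0],[-0.8,0,0,0.8,0,0,0],[-0.8,0,0,0.3,0,0,0],[-0.8,0,0,0,0,0,0],[-0.8,0,0,0,0,0,0]]'
python3 - <<'E'
from h import *
P=[snapshot("wrist") for _ in range(1)];p=P[0]
for _ in range(3): s=sense();print(np.round(s["tool_pos"],1),np.round(s["tcp_rot"],2))
S=[(60,40),(60,-40)];m=np.array(S)@rz(-5).T+[500.8,154.7]
for z in (45.5,40.5,29.6): print(z,proj(p,[(*k,z) for k in m]).round(1))
im=p["image"];hsv=cv2.cvtColor(im,cv2.COLOR_RGB2HSV);g=cv2.inRange(hsv,(45,60,20),(85,255,255))
for x0 in (205,380):
  sub=1-(g[140:187,x0:x0+50]>0).astype(np.uint8);n,l,st,c=cv2.connectedComponentsWithStats(sub);i=1+np.argmax(st[1:,4]);print("hole",c[i]+[x0,140],st[i])
cv2.imwrite("pics/h5.png",np.hstack([cv2.resize(im[135:190,205:255,::-1],(400,440),interpolation=0),cv2.resize(im[135:190,380:430,::-1],(400,440),interpolation=0)]))
E
```

```text
time: 8.85
tool_pos: [500.3, 154.5, 78.6]
tcp_rot: [180.0, 0.1, -5.1]
ft_force: [0.5, -0.6, -2.2]
finger_gap: 27.7
grip_force: 59.7
[500.6 154.6  79. ] [ 1.80e+02  2.00e-02 -5.09e+00]
[500.6 154.6  79. ] [ 1.80e+02  2.00e-02 -5.09e+00]
[500.6 154.6  79. ] [ 1.80e+02  2.00e-02 -5.09e+00]
45.5 [[231.4 158.8]
 [400.8 158.5]]
40.5 [[233.6 157.9]
 [398.7 157.6]]
29.6 [[238.1 156.1]
 [394.3 155.8]]
hole [229.54294032 162.88064047] [ 11  10  28  27 687]
hole [405.39724138 163.13103448] [ 12  10  28  28 725]
```

View pics/h5.png

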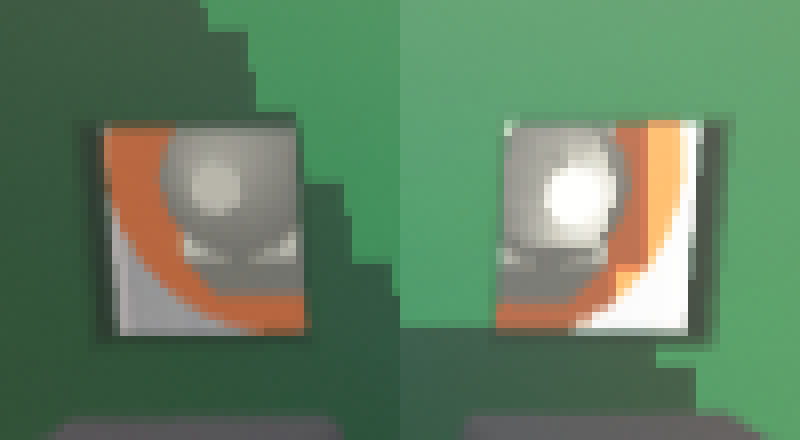

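The pin tips show through the holes at wrist pixels (231.9,158.4) and (402.9,159), and the hole centres are at (229.5,163) and (405.4,163). The hole is about 1.2 mm too far toward -x. I'll correct that and lower.

```bash
python3 -m handwheel '[[-0.8,0.12,-0.03,0,0,0,0],[-0.8,0,0,0.2,0,0,0],[-0.8,0,0,0.3,0,0,0],[-0.8,0,0,0.3,0,0,0],[-0.8,0,0,0.2,0,0,0],[-0.8,0,0,0,0,0,0]]'
python3 -m handwheel '[[-0.8,0,0,0.15,0,0,0],[-0.8,0,0,0.1,0,0,0],[-0.8,0,0,0,0,0,0]]'
```

```text
time: 9.4
tool_pos: [501.4, 154.7, 68.3]
tcp_rot: [180.0, 0.1, -5.1]
ft_force: [0.3, 0.0, -1.8]
finger_gap: 27.9
grip_force: 59.7
time: 9.65
tool_pos: [501.9, 154.8, 66.4]
tcp_rot: [180.0, 0.0, -5.1]
ft_force: [0.6, -0.4, -1.7]
finger_gap: 27.5
grip_force: 59.7
```

```bash
python3 -m handwheel '[[-0.8,0,0,0.1,0,0,0],[-0.8,0,0,0,0,0,0],[-0.8,0,0,0,0,0,0]]'
python3 -m handwheel '[[-0.8,0,0,0.08,0,0,0],[-0.8,0,0,0,0,0,0],[-0.8,0,0,0,0,0,0]]'
```

```text
time: 9.9
tool_pos: [502.0, 154.9, 65.7]
tcp_rot: [-180.0, -0.0, -5.1]
ft_force: [-0.8, 1.0, -0.7]
finger_gap: 27.4
grip_force: 59.8
time: 10.15
tool_pos: [502.1, 154.9, 65.0]
tcp_rot: [-180.0, -0.0, -5.1]
ft_force: [-1.4, 1.2, 0.8]
finger_gap: 27.8
grip_force: 60.0
```

```bash
python3 -m handwheel '[[-0.4,0,0,0,0,0,0],[0,0,0,0,0,0,0],[0.2,0,0,0,0,0,0],[0.3,0,0,0,0,0,0],[0.3,0,0,-1,0,0,0],[0.3,0,0,-3,0,0,0],[0.3,0,0,-3.5,0,0,0],[-1,0,0,-3.5,0,0,0],[-1,0,0,-1,0,0,0],[-1,0,0,0,0,0,0],[-1,0,0,0,0,0,0]]'
python3 - <<'E'
from h import *
p=snapshot("wrist");cv2.imwrite("pics/w6.png",p["image"][:,:,::-1])
for q in ("hole_a","press_a","heatsink"):
    print(q,[(np.round(d["location"],1).tolist(),round(d["conf"],2)) for d in place_of(p,q) if d["location"][1]>50])
m=np.array([(42,40),(42,-40),(-42,-40),(-42,40)])@rz(-5).T+[501.5,155]
print(m, proj(p,[(*k,58) for k in m]).round())
to(*m[0],85,-5)
E
```

```text
time: 11.07
tool_pos: [502.5, 155.0, 185.9]
tcp_rot: [-180.0, -0.1, -5.1]
ft_force: [0.4, -0.1, -1.0]
finger_gap: 7.4
grip_force: 0.0
hole_a [([557.0, 110.2, 31.2], 0.96), ([441.5, 203.1, 40.2], 0.93), ([435.9, 118.3, 34.6], 0.63), ([561.9, 185.6, 29.2], 0.62), ([556.9, 109.6, 25.2], 0.57)]
press_a [([539.9, 114.6, 62.3], 0.9), ([548.2, 192.3, 63.2], 0.81), ([466.3, 200.6, 57.1], 0.78)]
heatsink [([499.0, 155.1, 60.8], 0.97)]
[[546.82640703 191.18724673]
 [539.85394761 111.49167088]
 [456.17359297 118.81275327]
 [463.14605239 198.50832912]] [[262. 175.]
 [372. 175.]
 [368. 282.]
 [267. 282.]]
shift cm [ 4.296 -4.065  9.767] turn rad -0.0015 pose [500.8 154.6 182.8] [179.94   0.18  -5.09] t 11.2667
```

View pics/w6.png

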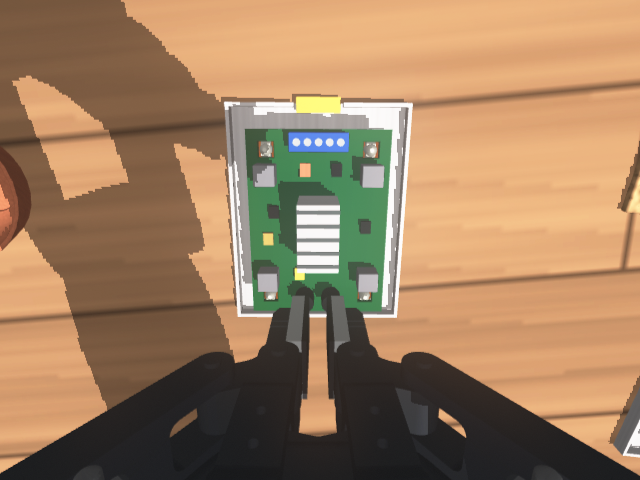

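All four pins stand in their holes: A (265,150), B (372,150), C (365,296), D (270,296). Block tops (264,174), (373,175), (368,281) and (267,281) match the projection. Next I go to block A.

```bash
python3 -m handwheel '[[-1,2.1,-2,1,0,0,0],[-1,2.1,-2,2.5,0,0,0],[-1,0,0,3,0,0,0],[-1,0,0,2.5,0,0,0],[-1,0,0,1.2,0,0,0],[-1,0,0,0,0,0,0],[-1,0,0,0,0,0,0]]'
python3 -m handwheel '[[-1,0,0,0.2,0,0,0],[-1,0,0,0.1,0,0,0],[-1,0,0,0,0,0,0]]'
python3 -m handwheel '[[-1,0,0,0.1,0,0,0],[-1,0,0,0.1,0,0,0],[-1,0,0,0,0,0,0]]'
python3 -m handwheel '[[-1,0,0,0.1,0,0,0],[-1,0,0,0,0,0,0]]'
```

```text
time: 11.85
tool_pos: [546.5, 190.6, 82.1]
tcp_rot: [180.0, 0.1, -5.1]
ft_force: [0.6, 0.7, 1.0]
finger_gap: -0.2
grip_force: 0.0
time: 12.1
tool_pos: [548.4, 191.1, 81.5]
tcp_rot: [-179.9, -0.1, -5.1]
ft_force: [0.2, 0.6, -0.6]
finger_gap: -0.2
grip_force: 0.0
time: 12.35
tool_pos: [547.4, 191.0, 78.1]
tcp_rot: [-180.0, -0.0, -5.1]
ft_force: [-0.5, -0.2, -0.2]
finger_gap: 0.2
grip_force: 0.0
time: 12.52
tool_pos: [547.2, 190.9, 76.6]
tcp_rot: [180.0, 0.0, -5.1]
ft_force: [-0.2, -0.4, -0.4]
finger_gap: 0.3
grip_force: 0.0
```

```bash
for r in 1; do :; done; python3 -m handwheel '[[-1,0,0,0.1,0,0,0],[-1,0,0,0,0,0,0]]'
python3 -m handwheel '[[-1,0,0,0.1,0,0,0],[-1,0,0,0,0,0,0]]'
python3 -m handwheel '[[-1,0,0,0.08,0,0,0],[-1,0,0,0,0,0,0]]'
```

```text
time: 12.68
tool_pos: [547.2, 190.9, 75.5]
tcp_rot: [180.0, 0.0, -5.1]
ft_force: [0.1, 0.5, -0.1]
finger_gap: 0.1
grip_force: 0.0
time: 12.85
tool_pos: [547.2, 190.9, 74.5]
tcp_rot: [180.0, 0.0, -5.1]
ft_force: [0.0, -0.7, 0.0]
finger_gap: -0.1
grip_force: 0.0
time: 13.02
tool_pos: [547.2, 191.0, 73.8]
tcp_rot: [180.0, 0.0, -5.1]
ft_force: [0.4, -0.3, 0.3]
finger_gap: -0.1
grip_force: 0.0
```

```bash
python3 -m handwheel '[[-1,0,0,0.08,0,0,0],[-1,0,0,0,0,0,0]]'
python3 -m handwheel '[[-1,0,0,0.08,0,0,0],[-1,0,0,0,0,0,0]]'
python3 -m handwheel '[[-1,0,0,0.06,0,0,0],[-1,0,0,0,0,0,0]]'
```

```text
time: 13.18
tool_pos: [547.2, 190.9, 73.0]
tcp_rot: [180.0, 0.0, -5.1]
ft_force: [0.4, -0.3, 0.9]
finger_gap: 0.1
grip_force: 0.0
time: 13.35
tool_pos: [547.3, 190.9, 72.2]
tcp_rot: [180.0, 0.0, -5.1]
ft_force: [-0.1, 0.6, -0.1]
finger_gap: -0.1
grip_force: 0.0
time: 13.52
tool_pos: [547.2, 191.0, 71.7]
tcp_rot: [180.0, 0.0, -5.1]
ft_force: [-0.0, 0.8, -1.2]
finger_gap: -0.1
grip_force: 0.0
```

```bash
python3 -m handwheel '[[-1,0,0,0.08,0,0,0],[-1,0,0,0,0,0,0]]'|sed -n '2p;4p'
python3 -m handwheel '[[-1,0,0,0.08,0,0,0],[-1,0,0,0,0,0,0]]'|sed -n '2p;4p'
python3 -m handwheel '[[-1,0,0,0.06,0,0,0],[-1,0,0,0,0,0,0]]'|sed -n '2p;4p'
```

```text
tool_pos: [547.3, 191.0, 70.9]
ft_force: [0.2, -0.6, -0.3]
tool_pos: [547.2, 190.9, 70.0]
ft_force: [-0.4, 1.1, 0.8]
tool_pos: [547.2, 191.0, 69.5]
ft_force: [-0.0, -0.4, -0.3]
```

Run:
```python
from h import *
r=[]
for n in ("side","scene"):
    p=snapshot(n);u,v=proj(p,[(547,191,50)])[0].astype(int); r.append(cv2.resize(p["image"][v-40:v+40,u-55:u+55,::-1],(400,291),interpolation=cv2.INTER_CUBIC))
cv2.imwrite("pics/c7.png",np.hstack(r))
```

```text
(no output)
```

View pics/c7.png

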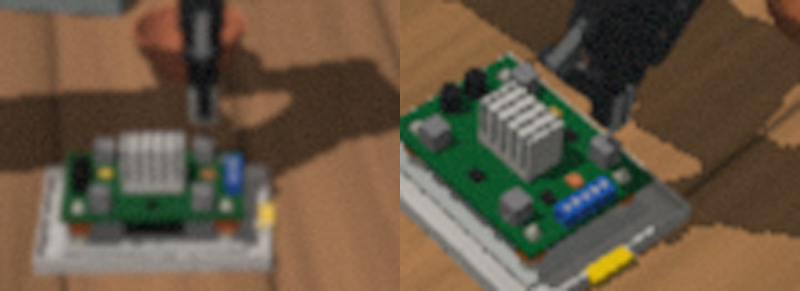

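The tip is over block A (side crop (203,120) against the block top (203,140)), with a visible gap. The shut tips are simply shorter than assumed, so I'll carry on down.

```bash
python3 -m handwheel '[[-1,0,0,0.1,0,0,0],[-1,0,0,0.1,0,0,0],[-1,0,0,0,0,0,0]]'|sed -n '2p;4p'
python3 -m handwheel '[[-1,0,0,0.1,0,0,0],[-1,0,0,0,0,0,0]]'|sed -n '2p;4p'
python3 -m handwheel '[[-1,0,0,0.1,0,0,0],[-1,0,0,0,0,0,0]]'|sed -n '2p;4p'
python3 -m handwheel '[[-1,0,0,0.1,0,0,0],[-1,0,0,0,0,0,0]]'|sed -n '2p;4p'
```

```text
tool_pos: [547.2, 191.0, 67.3]
ft_force: [0.2, 0.3, 0.3]
tool_pos: [547.2, 190.9, 66.4]
ft_force: [1.5, 0.1, -0.4]
tool_pos: [547.2, 191.0, 65.4]
ft_force: [0.2, 0.4, 0.0]
tool_pos: [547.2, 191.0, 64.4]
ft_force: [0.4, 0.1, -0.2]
```

```bash
python3 -m handwheel '[[-1,0,0,0.1,0,0,0],[-1,0,0,0,0,0,0]]'|sed -n '2p;4p'
python3 -m handwheel '[[-1,0,0,0.08,0,0,0],[-1,0,0,0,0,0,0]]'|sed -n '2p;4p'
python3 -m handwheel '[[-1,0,0,0.08,0,0,0],[-1,0,0,0,0,0,0]]'|sed -n '2p;4p'
python3 - <<'E'
from h import *
r=[]
for n in ("side","scene"):
    p=snapshot(n);u,v=proj(p,[(547,191,50)])[0].astype(int); r.append(cv2.resize(p["image"][v-24:v+24,u-33:u+33,::-1],(400,291),interpolation=cv2.INTER_CUBIC));print(proj(p,[(547,191,50),(547,191,60)]))
cv2.imwrite("pics/c8.png",np.hstack(r))
p=snapshot("wrist")
print([(np.round(d["location"],1).tolist(),round(d["conf"],2)) for d in place_of(p,"press_a")],[(np.round(d["location"],1).tolist(),round(d["conf"],2)) for d in place_of(p,"hole_a")])
E
```

```text
tool_pos: [547.2, 190.9, 63.4]
ft_force: [-0.1, 1.0, -0.0]
tool_pos: [547.2, 190.9, 62.6]
ft_force: [-0.5, -0.3, -0.5]
tool_pos: [547.2, 191.0, 61.9]
ft_force: [-1.3, -0.2, -0.1]
[[312.54529878 207.42288108]
 [312.47001414 204.52926229]]
[[382.44035642 191.54727826]
 [382.81813349 188.76248255]]
[([546.9, 189.4, 58.7], 0.7), ([539.0, 111.5, 61.6], 0.64), ([556.1, 112.8, 24.5], 0.35)] [([440.9, 201.7, 37.5], 0.98), ([436.5, 121.8, 34.0], 0.97), ([557.9, 111.1, 34.2], 0.86), ([564.2, 188.3, 32.5], 0.56)]
```

View pics/c8.png

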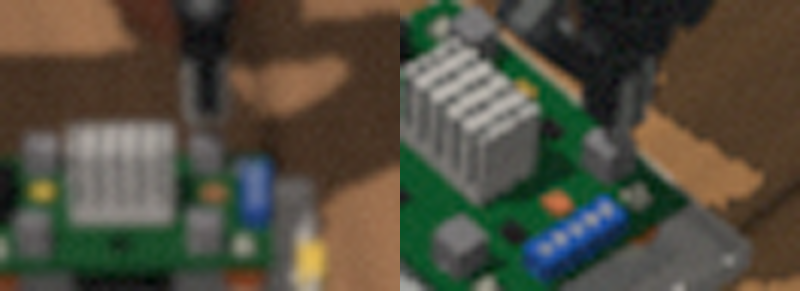

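The fingertip is at side crop (205,122), just above the block top (207,135). The scene crop has it near (625,130) at the block's back edge. That was my last allowed picture, so I now check the tip position numerically.

Run:
```python
from h import *
p=snapshot("wrist");s=sense();tp=np.array(s["tool_pos"]);y=s["tcp_rot"][2]
R=np.array(p["R"]);C=-R.T@np.array(p["t"]).ravel();print("tcp",tp.round(1),"cam rel (tool xy)",rz(-y)@(C-tp)[:2],(C-tp)[2], "cam fwd",R[2].round(3))
for d in (-10,0,5,10,17,25): print(d,proj(p,[(tp[0],tp[1],tp[2]-d)]).round(1))
# image rows along finger column, now and in w6
a=p["image"].astype(int); b=cv2.imread("pics/w6.png")[:,:,::-1].astype(int)
for nm,im in (("now",a),("w6",b)):
    for c in (306,312,318,324,330): print(nm,c,[tuple(im[r,c]) and int(im[r,c].mean()) for r in range(240,420,6)])
```

```text
tcp [547.4 191.   62. ] cam rel (tool xy) [76.03492733 -0.49180934] 150.1084099472227 cam fwd [-0.297  0.027 -0.954]
-10 [[316.6 317.8]]
0 [[316.6 306.7]]
5 [[316.7 301.6]]
10 [[316.7 296.8]]
17 [[316.7 290.5]]
25 [[316.8 283.8]]
now 306 [65, 112, 112, 112, 57, 64, 85, 86, 106, 109, 108, 107, 106, 106, 106, 105, 104, 139, 43, 42, 41, 38, 38, 36, 33, 33, 40, 39, 38, 38]
now 312 [65, 138, 136, 120, 56, 64, 85, 86, 105, 109, 106, 105, 104, 103, 102, 102, 101, 135, 134, 41, 39, 39, 37, 34, 34, 35, 45, 38, 43, 46]
now 318 [65, 134, 149, 168, 56, 62, 84, 85, 105, 108, 48, 45, 45, 44, 43, 42, 41, 47, 47, 46, 44, 43, 42, 41, 41, 40, 40, 81, 46, 46]
now 324 [65, 152, 127, 114, 56, 62, 83, 85, 105, 118, 105, 105, 105, 104, 103, 103, 103, 139, 136, 38, 36, 36, 36, 36, 35, 35, 33, 34, 37, 33]
now 330 [65, 93, 77, 81, 59, 95, 82, 84, 105, 199, 105, 105, 104, 104, 104, 102, 102, 139, 40, 38, 37, 37, 37, 35, 33, 31, 31, 38, 38, 38]
w6 306 [133, 249, 133, 249, 238, 249, 99, 98, 57, 55, 55, 53, 50, 49, 47, 45, 44, 45, 44, 45, 44, 43, 45, 44, 47, 50, 76, 159, 166, 170]
w6 312 [134, 249, 133, 249, 238, 249, 100, 99, 79, 56, 63, 68, 114, 151, 152, 151, 162, 159, 152, 164, 161, 165, 167, 162, 161, 150, 152, 160, 166, 170]
w6 318 [134, 249, 122, 249, 238, 249, 100, 71, 68, 67, 93, 92, 114, 151, 151, 151, 162, 157, 154, 164, 160, 166, 168, 162, 159, 150, 152, 162, 166, 170]
w6 324 [134, 249, 123, 250, 239, 250, 100, 71, 67, 56, 66, 65, 114, 150, 151, 152, 162, 156, 154, 165, 160, 165, 168, 163, 157, 150, 153, 162, 166, 170]
w6 330 [135, 250, 123, 250, 239, 250, 101, 100, 59, 56, 57, 54, 52, 49, 48, 45, 44, 50, 48, 48, 46, 46, 45, 45, 45, 44, 45, 162, 166, 171]
```

```bash
python3 -m handwheel '[[-1,0,0,0.08,0,0,0],[-1,0,0,0,0,0,0]]'|sed -n '2p;4p'
python3 -m handwheel '[[-1,0,0,0.08,0,0,0],[-1,0,0,0,0,0,0]]'|sed -n '2p;4p'
python3 -m handwheel '[[-1,0,0,0.08,0,0,0],[-1,0,0,0,0,0,0]]'|sed -n '2p;4p'
python3 -m handwheel '[[-1,0,0,0.08,0,0,0],[-1,0,0,0,0,0,0]]'|sed -n '2p;4p'
python3 - <<'E'
from h import *
im=snapshot("wrist")["image"].astype(int)
for c in (306,318,330): print(c,[int(im[r,c].mean()) for r in range(264,312,2)])
E
```

```text
tool_pos: [547.2, 191.0, 61.0]
ft_force: [0.2, -0.3, 0.2]
tool_pos: [547.2, 190.9, 60.2]
ft_force: [-0.1, 0.2, 0.1]
tool_pos: [547.2, 190.9, 59.4]
ft_force: [1.0, -0.7, -0.1]
tool_pos: [547.2, 190.9, 58.6]
ft_force: [-0.5, 0.1, -0.4]
306 [88, 58, 64, 66, 67, 66, 73, 87, 87, 87, 87, 88, 88, 95, 111, 111, 105, 109, 109, 108, 109, 108, 109, 108]
318 [106, 56, 61, 64, 63, 63, 68, 84, 85, 85, 85, 86, 85, 93, 110, 109, 58, 49, 49, 49, 49, 48, 49, 48]
330 [62, 59, 75, 97, 96, 96, 93, 83, 84, 84, 84, 85, 84, 92, 108, 108, 118, 106, 106, 106, 106, 105, 105, 105]
```

```bash
python3 -m handwheel '[[-1,0,0,0.06,0,0,0],[-1,0,0,0,0,0,0]]'|sed -n '2p;4p'
python3 -m handwheel '[[-1,0,0,0.06,0,0,0],[-1,0,0,0,0,0,0]]'|sed -n '2p;4p'
python3 -m handwheel '[[-1,0,0,0.06,0,0,0],[-1,0,0,0,0,0,0]]'|sed -n '2p;4p'
```

```text
tool_pos: [547.3, 191.0, 58.1]
ft_force: [0.3, 0.4, -0.1]
tool_pos: [547.3, 190.9, 57.5]
ft_force: [-0.3, 0.2, -0.7]
tool_pos: [547.2, 190.9, 56.9]
ft_force: [-0.5, -0.8, 0.2]
```

```bash
python3 -m handwheel '[[-1,0,0,0.06,0,0,0],[-1,0,0,0,0,0,0]]'|sed -n '2p;4p'
python3 -m handwheel '[[-1,0,0,0.06,0,0,0],[-1,0,0,0,0,0,0]]'|sed -n '2p;4p'
```

```text
tool_pos: [547.3, 191.0, 56.3]
ft_force: [-0.1, 0.3, 0.3]
tool_pos: [547.3, 190.9, 55.7]
ft_force: [-0.5, 0.1, -1.5]
```

```bash
python3 -m handwheel '[[-1,0,0,0.06,0,0,0],[-1,0,0,0,0,0,0]]'|sed -n '2p;4p'
python3 -m handwheel '[[-1,0,0,0.06,0,0,0],[-1,0,0,0,0,0,0]]'|sed -n '2p;4p'
python3 - <<'E'
from h import *
im=snapshot("wrist")["image"].astype(int)
for c in (306,318,330): print(c,[int(im[r,c].mean()) for r in range(264,312,2)])
E
```

```text
tool_pos: [547.2, 191.0, 55.1]
ft_force: [1.1, -0.4, -0.0]
tool_pos: [547.3, 191.0, 54.5]
ft_force: [-1.3, -0.2, 0.3]
306 [113, 108, 58, 59, 66, 66, 66, 66, 78, 87, 87, 87, 88, 88, 88, 94, 105, 109, 110, 109, 109, 110, 109, 109]
318 [170, 136, 84, 56, 62, 63, 62, 62, 73, 85, 86, 85, 85, 86, 86, 92, 58, 50, 50, 50, 50, 50, 50, 49]
330 [108, 91, 53, 57, 85, 95, 94, 94, 89, 83, 84, 83, 84, 84, 85, 89, 101, 106, 106, 106, 106, 106, 106, 105]
```

```bash
python3 -m handwheel '[[-1,0,0,0.08,0,0,0],[-1,0,0,0,0,0,0]]'|sed -n '2p;4p'
python3 -m handwheel '[[-1,0,0,0.08,0,0,0],[-1,0,0,0,0,0,0]]'|sed -n '2p;4p'
python3 -m handwheel '[[-1,0,0,0.08,0,0,0],[-1,0,0,0,0,0,0]]'|sed -n '2p;4p'
```

```text
tool_pos: [547.3, 191.0, 53.7]
ft_force: [0.2, 0.0, -0.4]
tool_pos: [547.2, 190.9, 52.8]
ft_force: [0.0, -0.1, -0.1]
tool_pos: [547.2, 190.9, 52.0]
ft_force: [-0.1, 0.8, 0.0]
```

Run:
```python
from h import *
for n in ("side","scene"):
    p=snapshot(n);u,v=proj(p,[(547,191,58)])[0].round().astype(int);print(n,u,v,"C",-np.array(p["R"]).T@np.array(p["t"]).ravel())
    for c in range(u-6,u+8,2): print(c,[tuple(int(k)//10 for k in p["image"][r,c]) for r in range(v-10,v+12)])
p=snapshot("wrist");im=p["image"].astype(int)
print("face cols",[int(x) for x in im[310,260:380:4].mean(1)],[int(x) for x in im[285,260:380:4].mean(1)])
for c in (306,330): print(c,[int(im[r,c].mean()) for r in range(264,312,2)])
```

```text
side 312 205 C [  435.88932809 -1294.9094518    854.66862381]
306 [(6, 4, 3), (7, 5, 3), (7, 5, 3), (7, 5, 3), (7, 5, 3), (7, 5, 4), (7, 5, 4), (8, 6, 5), (11, 10, 9), (13, 13, 12), (14, 14, 13), (14, 13, 13), (13, 13, 12), (12, 11, 11), (11, 11, 10), (11, 11, 10), (11, 11, 10), (11, 11, 10), (10, 10, 10), (11, 10, 10), (11, 11, 10), (11, 11, 10)]
308 [(6, 4, 3), (6, 5, 4), (7, 6, 5), (7, 5, 5), (7, 6, 5), (7, 6, 5), (7, 6, 5), (8, 6, 5), (8, 7, 6), (9, 7, 6), (9, 7, 6), (8, 7, 6), (7, 7, 6), (6, 7, 5), (5, 8, 6), (5, 8, 5), (5, 7, 5), (5, 6, 5), (5, 5, 5), (4, 5, 4), (4, 5, 4), (5, 6, 5)]
310 [(3, 3, 3), (5, 5, 4), (6, 6, 6), (7, 7, 6), (8, 8, 7), (8, 8, 7), (8, 8, 7), (8, 8, 8), (8, 8, 7), (9, 8, 8), (9, 8, 7), (8, 7, 7), (8, 7, 7), (7, 7, 6), (6, 8, 6), (5, 7, 6), (4, 6, 4), (2, 5, 3), (1, 4, 2), (1, 4, 2), (2, 5, 2), (4, 5, 4)]
312 [(2, 2, 2), (2, 2, 3), (2, 2, 2), (3, 3, 3), (2, 2, 2), (3, 3, 3), (3, 3, 3), (4, 4, 4), (4, 4, 4), (5, 5, 5), (7, 7, 6), (9, 8, 8), (9, 9, 9), (9, 9, 9), (9, 8, 8), (8, 8, 8), (7, 7, 7), (5, 7, 5), (6, 7, 4), (9, 8, 4), (9, 8, 5), (7, 7, 5)]
314 [(2, 
[... 2337 characters left out ...]
 5), (6, 6, 5), (6, 6, 6), (8, 7, 6), (11, 9, 7), (12, 9, 7), (13, 10, 7), (14, 10, 7), (15, 11, 8), (14, 12, 9), (10, 10, 8), (4, 6, 5), (1, 4, 2), (1, 4, 2), (5, 6, 4), (7, 7, 6), (8, 8, 7), (7, 7, 6)]
face cols [162, 251, 162, 167, 166, 164, 164, 64, 63, 61, 111, 110, 110, 107, 49, 49, 106, 106, 106, 47, 47, 46, 47, 57, 58, 58, 59, 59, 59, 60] [173, 242, 160, 167, 163, 162, 161, 72, 70, 69, 71, 87, 86, 86, 84, 84, 84, 83, 83, 94, 93, 94, 94, 95, 95, 96, 96, 97, 98, 198]
306 [112, 111, 108, 57, 59, 64, 65, 65, 65, 78, 86, 87, 87, 88, 87, 88, 101, 110, 109, 110, 109, 109, 109, 109]
330 [108, 108, 104, 53, 55, 60, 72, 95, 94, 89, 83, 83, 84, 84, 84, 84, 97, 106, 106, 106, 106, 106, 106, 106]
```

```bash
python3 -m handwheel '[[-1,0,0,0.06,0,0,0],[-1,0,0,0,0,0,0]]'|sed -n '2p;4p'
python3 -m handwheel '[[-1,0,0,0.06,0,0,0],[-1,0,0,0,0,0,0]]'|sed -n '2p;4p'
python3 -m handwheel '[[-1,0,0,0.06,0,0,0],[-1,0,0,0,0,0,0]]'|sed -n '2p;4p'
python3 -m handwheel '[[-1,0,0,0.06,0,0,0],[-1,0,0,0,0,0,0]]'|sed -n '2p;4p'
```

```text
tool_pos: [547.3, 191.0, 51.5]
ft_force: [0.1, 0.4, 0.0]
tool_pos: [547.2, 191.0, 50.9]
ft_force: [-0.8, 0.6, -0.1]
tool_pos: [547.3, 190.9, 50.3]
ft_force: [-0.5, 0.3, -0.2]
tool_pos: [547.3, 191.0, 49.8]
ft_force: [-0.0, -0.6, 0.6]
```

```bash
python3 -m handwheel '[[-1,0,0,0.06,0,0,0],[-1,0,0,0,0,0,0]]'|sed -n '2p;4p'
python3 -m handwheel '[[-1,0,0,0.06,0,0,0],[-1,0,0,0,0,0,0]]'|sed -n '2p;4p'
python3 -m handwheel '[[-1,0,0,0.06,0,0,0],[-1,0,0,0,0,0,0]]'|sed -n '2p;4p'
python3 -m handwheel '[[-1,0,0,0.06,0,0,0],[-1,0,0,0,0,0,0]]'
```

```text
tool_pos: [547.5, 191.0, 49.3]
ft_force: [-0.1, 0.4, 1.5]
tool_pos: [547.5, 191.1, 48.8]
ft_force: [0.1, 0.9, 3.2]
tool_pos: [547.6, 191.1, 48.3]
ft_force: [0.3, 1.1, 3.9]
time: 19.58
tool_pos: [547.7, 191.1, 47.8]
tcp_rot: [-180.0, -0.0, -5.1]
ft_force: [0.1, 0.1, 6.0]
finger_gap: -0.0
grip_force: 2.5
```

Contact with block A at TCP z≈49.5. I'll press on in small steps.

```bash
python3 -m handwheel '[[-1,0,0,0.06,0,0,0],[-1,0,0,0.06,0,0,0],[-1,0,0,0,0,0,0]]'|sed -n '2p;4p'
python3 -m handwheel '[[-1,0,0,0.06,0,0,0],[-1,0,0,0,0,0,0]]'|sed -n '2p;4p'
python3 -m handwheel '[[-1,0,0,0.06,0,0,0],[-1,0,0,0,0,0,0]]'|sed -n '2p;4p'
python3 -m handwheel '[[-1,0,0,0.06,0,0,0],[-1,0,0,0,0,0,0]]'|sed -n '2p;4p'
```

```text
tool_pos: [547.9, 191.2, 46.9]
ft_force: [-0.5, 0.8, 6.3]
tool_pos: [548.1, 191.3, 46.5]
ft_force: [-1.0, 1.4, 7.8]
tool_pos: [548.1, 191.4, 46.1]
ft_force: [-2.1, 1.8, 7.4]
tool_pos: [548.1, 191.4, 45.3]
ft_force: [1.1, 0.7, 0.9]
```

```bash
python3 -m handwheel '[[-1,0,0,0.06,0,0,0],[-1,0,0,0,0,0,0]]'|sed -n '2p;4p'
python3 -m handwheel '[[-1,0,0,0.06,0,0,0],[-1,0,0,0,0,0,0]]'|sed -n '2p;4p'
python3 - <<'E'
from h import *
p=snapshot("wrist")
for q in ("hole_a","press_a","heatsink"): print(q,[(np.round(d["location"],1).tolist(),round(d["conf"],2)) for d in place_of(p,q)])
s=snapshot("side")
for q in ("press_a","hole_a"): print(q,[(np.round(d["location"],1).tolist(),round(d["conf"],2)) for d in place_of(s,q) if d["location"][1]>50])
im=p["image"].astype(int)
for c in (306,330): print(c,[int(im[r,c].mean()) for r in range(264,312,2)])
print("face cols",[int(x) for x in im[285,260:380:4].mean(1)])
E
```

```text
tool_pos: [548.1, 191.3, 44.4]
ft_force: [0.0, 1.1, 6.7]
tool_pos: [548.2, 191.4, 44.2]
ft_force: [0.1, 1.8, 8.0]
hole_a [([557.9, 110.4, 31.3], 0.98), ([563.6, 185.2, 25.6], 0.89)]
press_a [([541.9, 114.6, 62.1], 0.67)]
heatsink []
press_a [([540.6, 110.7, 57.5], 0.86), ([465.8, 201.0, 54.3], 0.81), ([547.7, 189.0, 49.1], 0.73), ([457.1, 119.8, 57.0], 0.55)]
hole_a [([553.9, 109.6, 30.9], 0.65), ([447.0, 198.5, 29.5], 0.57), ([436.2, 123.5, 37.0], 0.56), ([466.8, 199.2, 53.7], 0.28)]
306 [61, 61, 60, 61, 61, 62, 64, 65, 65, 65, 74, 85, 85, 86, 85, 85, 100, 109, 109, 108, 109, 109, 109, 109]
330 [111, 110, 110, 111, 86, 51, 60, 61, 61, 60, 63, 82, 81, 81, 82, 82, 97, 106, 106, 106, 106, 107, 106, 106]
face cols [252, 249, 161, 165, 163, 161, 162, 70, 69, 67, 66, 85, 84, 83, 82, 78, 77, 73, 74, 93, 92, 93, 93, 94, 94, 95, 96, 96, 97, 75]
```

```bash
python3 -m handwheel '[[-1,0,0,0.06,0,0,0],[-1,0,0,0,0,0,0]]'|sed -n '2p;4p'
python3 -m handwheel '[[-1,0,0,0.06,0,0,0],[-1,0,0,0,0,0,0]]'|sed -n '2p;4p'
python3 -m handwheel '[[-1,0,0,0.06,0,0,0],[-1,0,0,0,0,0,0]]'|sed -n '2p;4p'
python3 -m handwheel '[[-1,0,0,0.06,0,0,0],[-1,0,0,0,0,0,0]]'|sed -n '2p;4p'
```

```text
tool_pos: [548.3, 191.4, 43.8]
ft_force: [-0.7, 2.3, 9.8]
tool_pos: [548.4, 191.5, 43.4]
ft_force: [-1.4, 2.1, 11.7]
tool_pos: [548.5, 191.6, 43.0]
ft_force: [-1.1, 2.2, 12.7]
tool_pos: [548.5, 191.7, 42.6]
ft_force: [-2.3, 2.1, 13.2]
```

```bash
python3 -m handwheel '[[-1,0,0,0.06,0,0,0],[-1,0,0,0,0,0,0]]'|sed -n '2p;4p'
python3 -m handwheel '[[-1,0,0,0.06,0,0,0],[-1,0,0,0,0,0,0]]'|sed -n '2p;4p'
python3 -m handwheel '[[-1,0,0,0.06,0,0,0],[-1,0,0,0,0,0,0]]'|sed -n '2p;4p'
python3 -m handwheel '[[-1,0,0,0.06,0,0,0],[-1,0,0,0,0,0,0]]'|sed -n '2p;4p'
```

```text
tool_pos: [548.6, 191.7, 42.2]
ft_force: [-3.2, 2.5, 16.2]
tool_pos: [548.7, 191.8, 41.8]
ft_force: [-3.9, 1.6, 15.8]
tool_pos: [548.8, 191.8, 41.4]
ft_force: [-4.1, 2.2, 17.6]
tool_pos: [548.9, 191.9, 40.5]
ft_force: [-1.6, 3.1, 13.8]
```

```bash
python3 -m handwheel '[[-1,0,0,0.06,0,0,0],[-1,0,0,0,0,0,0]]'|sed -n '2p;4p'
python3 -m handwheel '[[-1,0,0,0.06,0,0,0],[-1,0,0,0,0,0,0]]'|sed -n '2p;4p'
python3 -m handwheel '[[-1,0,0,0.06,0,0,0],[-1,0,0,0,0,0,0]]'|sed -n '2p;4p'
```

```text
tool_pos: [549.0, 192.0, 40.2]
ft_force: [-3.3, 3.3, 17.4]
tool_pos: [549.1, 192.1, 39.9]
ft_force: [-4.6, 3.0, 18.4]
tool_pos: [549.2, 192.1, 39.5]
ft_force: [-3.5, 2.6, 21.0]
```

```bash
python3 -m handwheel '[[-1,0,0,0.06,0,0,0],[-1,0,0,0,0,0,0]]'|sed -n '2p;4p'
python3 -m handwheel '[[-1,0,0,0.06,0,0,0],[-1,0,0,0,0,0,0]]'|sed -n '2p;4p'
```

```text
tool_pos: [549.3, 192.2, 39.2]
ft_force: [-4.8, 2.4, 23.2]
tool_pos: [549.3, 192.3, 38.8]
ft_force: [-5.6, 3.0, 23.4]
```

```bash
python3 -m handwheel '[[-1,0,0,0.06,0,0,0],[-1,0,0,0,0,0,0]]'|sed -n '2p;4p'
python3 -m handwheel '[[-1,0,0,0.05,0,0,0],[-1,0,0,0,0,0,0]]'|sed -n '2p;4p'
```

```text
tool_pos: [549.4, 192.4, 38.4]
ft_force: [-6.1, 2.0, 25.6]
tool_pos: [549.5, 192.4, 38.1]
ft_force: [-7.5, 2.2, 26.2]
```

```bash
python3 -m handwheel '[[-1,0,0,-0.5,0,0,0],[-1,0,0,-1,0,0,0],[-1,0,0,-1,0,0,0],[-1,0,2.7,0,0,0,0],[-1,0,2.7,0,0,0,0],[-1,0,2.6,0,0,0,0],[-1,0,0,0.4,0,0,0],[-1,0,0,0.3,0,0,0],[-1,0,0,0,0,0,0],[-1,0,0,0,0,0,0]]'|sed -n '1,4p'
python3 -m handwheel '[[-1,0,0,0.1,0,0,0],[-1,0,0,0,0,0,0]]'|sed -n '2p;4p'
python3 -m handwheel '[[-1,0,0,0.1,0,0,0],[-1,0,0,0,0,0,0]]'|sed -n '2p;4p'
python3 -m handwheel '[[-1,0,0,0.1,0,0,0],[-1,0,0,0,0,0,0]]'|sed -n '2p;4p'
python3 - <<'E'
from h import *
for n in ("wrist","side","scene"):
    p=snapshot(n)
    for q in ("hole_a","press_a"): print(n,q,[(np.round(d["location"],1).tolist(),round(d["conf"],2)) for d in place_of(p,q) if d["location"][1]>50])
E
```

```text
time: 24.35
tool_pos: [539.8, 111.9, 51.8]
tcp_rot: [-180.0, 0.1, -5.1]
ft_force: [0.8, 1.0, 0.1]
tool_pos: [540.2, 112.1, 51.2]
ft_force: [-0.1, -0.6, 0.8]
tool_pos: [540.2, 111.7, 50.1]
ft_force: [-0.1, -0.0, 0.3]
tool_pos: [540.2, 111.4, 49.2]
ft_force: [0.8, 0.4, 1.2]
wrist hole_a [([562.6, 187.5, 23.1], 0.94)]
wrist press_a [([545.0, 191.4, 52.3], 0.72), ([555.1, 110.9, 26.0], 0.51)]
side hole_a [([445.9, 201.8, 27.8], 0.7), ([436.0, 121.2, 37.8], 0.64), ([563.8, 188.4, 26.3], 0.63), ([554.8, 107.2, 29.1], 0.62)]
side press_a [([464.7, 201.0, 53.2], 0.85), ([546.7, 186.1, 47.8], 0.78), ([540.8, 113.1, 58.0], 0.77), ([456.0, 119.2, 60.9], 0.61)]
scene hole_a [([557.9, 107.2, 30.8], 0.81), ([438.5, 121.5, 41.1], 0.8), ([441.7, 199.0, 28.4], 0.65), ([566.8, 187.2, 25.1], 0.57)]
scene press_a [([458.1, 122.3, 57.5], 0.9), ([546.4, 193.5, 46.7], 0.87), ([539.0, 115.7, 58.2], 0.82)]
```

A is home (block top ≈47). B is just in contact, so I press it now.

```bash
python3 -m handwheel '[[-1,0,0,0.1,0,0,0],[-1,0,0,0.1,0,0,0],[-1,0,0,0,0,0,0]]'|sed -n '2p;4p'
python3 -m handwheel '[[-1,0,0,0.1,0,0,0],[-1,0,0,0,0,0,0]]'|sed -n '2p;4p'
python3 -m handwheel '[[-1,0,0,0.1,0,0,0],[-1,0,0,0,0,0,0]]'|sed -n '2p;4p'
python3 -m handwheel '[[-1,0,0,0.1,0,0,0],[-1,0,0,0,0,0,0]]'|sed -n '2p;4p'
```

```text
tool_pos: [540.3, 111.0, 47.5]
ft_force: [-1.6, -1.8, 4.9]
tool_pos: [540.3, 111.2, 46.2]
ft_force: [-0.5, 0.0, -1.0]
tool_pos: [540.3, 111.3, 45.2]
ft_force: [-0.6, -1.3, 1.7]
tool_pos: [540.4, 111.2, 44.4]
ft_force: [-1.6, -2.0, 3.7]
```

```bash
python3 -m handwheel '[[-1,0,0,0.1,0,0,0],[-1,0,0,0,0,0,0]]'|sed -n '2p;4p'
python3 -m handwheel '[[-1,0,0,0.1,0,0,0],[-1,0,0,0,0,0,0]]'|sed -n '2p;4p'
python3 -m handwheel '[[-1,0,0,0.1,0,0,0],[-1,0,0,0,0,0,0]]'|sed -n '2p;4p'
python3 -m handwheel '[[-1,0,0,0.1,0,0,0],[-1,0,0,0,0,0,0]]'|sed -n '2p;4p'
```

```text
tool_pos: [540.4, 111.1, 43.6]
ft_force: [-2.7, -3.3, 5.9]
tool_pos: [540.5, 110.9, 42.9]
ft_force: [-3.5, -2.3, 9.7]
tool_pos: [540.5, 110.8, 42.2]
ft_force: [-4.3, -3.8, 10.9]
tool_pos: [540.6, 110.7, 41.2]
ft_force: [-0.1, -2.9, 4.6]
```

```bash
python3 -m handwheel '[[-1,0,0,0.1,0,0,0],[-1,0,0,0,0,0,0]]'|sed -n '2p;4p'
python3 -m handwheel '[[-1,0,0,0.1,0,0,0],[-1,0,0,0,0,0,0]]'|sed -n '2p;4p'
python3 -m handwheel '[[-1,0,0,0.1,0,0,0],[-1,0,0,0,0,0,0]]'|sed -n '2p;4p'
python3 -m handwheel '[[-1,0,0,0.06,0,0,0],[-1,0,0,0,0,0,0]]'|sed -n '2p;4p'
```

```text
tool_pos: [540.9, 110.7, 40.4]
ft_force: [-4.6, -4.4, 12.6]
tool_pos: [541.0, 110.6, 39.9]
ft_force: [-6.3, -4.6, 16.2]
tool_pos: [541.0, 110.5, 39.2]
ft_force: [-7.0, -6.1, 20.9]
tool_pos: [541.0, 110.5, 38.9]
ft_force: [-7.9, -7.0, 21.2]
```

```bash
python3 -m handwheel '[[-1,0,0,0.08,0,0,0],[-1,0,0,0,0,0,0]]'|sed -n '2p;4p'
python3 -m handwheel '[[-1,0,0,0.05,0,0,0],[-1,0,0,0,0,0,0]]'|sed -n '1,2p;4p'
```

```text
tool_pos: [541.1, 110.4, 38.3]
ft_force: [-10.2, -6.3, 24.3]
time: 27.72
tool_pos: [541.2, 110.3, 38.1]
ft_force: [-10.0, -8.5, 25.0]
```

```bash
python3 -m handwheel '[[-1,0,0,-0.5,0,0,0],[-1,0,0,-1,0,0,0],[-1,0,0,-1,0,0,0],[-1,-2.8,0,0,0,0,0],[-1,-2.8,0,0,0,0,0],[-1,-2.8,0,0,0,0,0],[-1,0,0,0.5,0,0,0],[-1,0,0,0.3,0,0,0],[-1,0,0,0,0,0,0],[-1,0,0,0,0,0,0]]'|sed -n '1,4p'
python3 -m handwheel '[[-1,0,0,0.1,0,0,0],[-1,0,0,0,0,0,0]]'|sed -n '2p;4p'
python3 -m handwheel '[[-1,0,0,0.1,0,0,0],[-1,0,0,0,0,0,0]]'|sed -n '2p;4p'
python3 -m handwheel '[[-1,0,0,0.1,0,0,0],[-1,0,0,0,0,0,0]]'|sed -n '2p;4p'
```

```text
time: 28.55
tool_pos: [457.5, 118.8, 52.8]
tcp_rot: [-180.0, -0.0, -5.1]
ft_force: [-0.1, 0.7, 0.7]
tool_pos: [457.3, 118.7, 51.6]
ft_force: [-0.1, -0.7, -0.6]
tool_pos: [456.8, 118.6, 50.3]
ft_force: [-1.2, -0.1, 1.2]
tool_pos: [456.5, 118.7, 49.2]
ft_force: [-0.7, -1.1, -0.3]
```

```bash
python3 - <<'E'
from h import *
for n in ("wrist","side","scene"):
    p=snapshot(n)
    for q in ("hole_a","press_a"): print(n,q,[(np.round(d["location"],1).tolist(),round(d["conf"],2)) for d in place_of(p,q) if d["location"][1]>50])
E
python3 -m handwheel '[[-1,0,0,0.1,0,0,0],[-1,0,0,0,0,0,0]]'|sed -n '2p;4p'
```

```text
wrist hole_a [([564.2, 187.2, 24.0], 0.78), ([444.9, 202.6, 35.1], 0.72)]
wrist press_a [([542.8, 112.7, 49.9], 0.75), ([546.0, 190.2, 49.0], 0.62), ([468.1, 201.7, 52.5], 0.62)]
side hole_a [([564.5, 186.9, 26.9], 0.95), ([594.6, 147.8, 4.7], 0.64), ([554.5, 107.6, 23.3], 0.59), ([436.2, 124.0, 30.9], 0.59)]
side press_a [([544.6, 187.3, 51.3], 0.96), ([454.7, 118.6, 52.2], 0.92), ([466.9, 196.8, 51.9], 0.82), ([540.0, 111.7, 50.6], 0.7), ([436.1, 120.2, 26.5], 0.46)]
scene hole_a [([565.9, 186.9, 24.5], 0.82), ([559.2, 108.4, 23.8], 0.82), ([443.6, 199.4, 32.8], 0.62), ([438.9, 121.8, 35.3], 0.57)]
scene press_a [([436.3, 121.0, 33.7], 0.71), ([463.8, 196.9, 54.2], 0.68), ([458.8, 116.4, 51.3], 0.66), ([536.2, 112.2, 51.7], 0.63), ([546.7, 193.1, 48.8], 0.61), ([496.6, 150.6, 29.8], 0.33)]
tool_pos: [456.5, 118.7, 48.2]
ft_force: [-0.6, 1.0, 0.1]
```

```bash
python3 -m handwheel '[[-1,0,0,0.1,0,0,0],[-1,0,0,0.1,0,0,0],[-1,0,0,0,0,0,0]]'|sed -n '2p;4p'
python3 -m handwheel '[[-1,0,0,0.1,0,0,0],[-1,0,0,0,0,0,0]]'|sed -n '2p;4p'
python3 -m handwheel '[[-1,0,0,0.1,0,0,0],[-1,0,0,0,0,0,0]]'|sed -n '2p;4p'
python3 -m handwheel '[[-1,0,0,0.1,0,0,0],[-1,0,0,0,0,0,0]]'|sed -n '2p;4p'
```

```text
tool_pos: [456.6, 118.7, 46.2]
ft_force: [0.1, -1.1, -0.4]
tool_pos: [456.7, 118.7, 45.7]
ft_force: [-2.4, -0.8, 5.8]
tool_pos: [456.6, 118.7, 45.0]
ft_force: [-4.2, -0.1, 9.3]
tool_pos: [456.5, 118.7, 44.2]
ft_force: [-5.7, -0.3, 10.7]
```

```bash
python3 -m handwheel '[[-1,0,0,0.1,0,0,0],[-1,0,0,0,0,0,0]]'|sed -n '2p;4p'
python3 -m handwheel '[[-1,0,0,0.1,0,0,0],[-1,0,0,0,0,0,0]]'|sed -n '2p;4p'
python3 -m handwheel '[[-1,0,0,0.1,0,0,0],[-1,0,0,0,0,0,0]]'|sed -n '2p;4p'
```

```text
tool_pos: [456.6, 118.8, 42.6]
ft_force: [0.5, -0.2, 0.6]
tool_pos: [456.6, 118.7, 41.8]
ft_force: [-3.0, -1.5, 8.7]
tool_pos: [456.6, 118.7, 41.1]
ft_force: [-6.1, -1.8, 14.3]
```

```bash
python3 -m handwheel '[[-1,0,0,0.1,0,0,0],[-1,0,0,0,0,0,0]]'|sed -n '2p;4p'
python3 -m handwheel '[[-1,0,0,0.08,0,0,0],[-1,0,0,0,0,0,0]]'|sed -n '2p;4p'
python3 -m handwheel '[[-1,0,0,0.06,0,0,0],[-1,0,0,0,0,0,0]]'|sed -n '2p;4p'
```

```text
tool_pos: [456.5, 118.7, 40.5]
ft_force: [-8.3, -2.5, 17.2]
tool_pos: [456.4, 118.7, 39.9]
ft_force: [-10.5, -2.4, 19.3]
tool_pos: [456.5, 118.7, 39.6]
ft_force: [-11.6, -2.8, 22.9]
```

```bash
python3 -m handwheel '[[-1,0,0,0.08,0,0,0],[-1,0,0,0,0,0,0]]'|sed -n '2p;4p'
python3 -m handwheel '[[-1,0,0,0.05,0,0,0],[-1,0,0,0,0,0,0]]'|sed -n '1,2p;4p'
```

```text
tool_pos: [456.4, 118.8, 38.6]
ft_force: [-10.6, -1.0, 21.0]
time: 31.75
tool_pos: [456.4, 118.7, 38.2]
ft_force: [-13.0, -1.8, 23.8]
```

```bash
python3 -m handwheel '[[-1,0,0,-0.5,0,0,0],[-1,0,0,-1,0,0,0],[-1,0,0,-0.8,0,0,0],[-1,0,-2.7,0,0,0,0],[-1,0,-2.7,0,0,0,0],[-1,0,-2.6,0,0,0,0],[-1,0,0,0.6,0,0,0],[-1,0,0,0.4,0,0,0],[-1,0,0,0,0,0,0],[-1,0,0,0,0,0,0]]'|sed -n '1,4p'
python3 - <<'E'
from h import *
for n in ("wrist","side","scene"):
    p=snapshot(n)
    for q in ("hole_a","press_a"): print(n,q,[(np.round(d["location"],1).tolist(),round(d["conf"],2)) for d in place_of(p,q) if d["location"][1]>50])
E
python3 -m handwheel '[[-1,0,0,0.1,0,0,0],[-1,0,0,0,0,0,0]]'|sed -n '2p;4p'
python3 -m handwheel '[[-1,0,0,0.1,0,0,0],[-1,0,0,0,0,0,0]]'|sed -n '2p;4p'
python3 -m handwheel '[[-1,0,0,0.1,0,0,0],[-1,0,0,0,0,0,0]]'|sed -n '2p;4p'
```

```text
time: 32.58
tool_pos: [463.1, 197.5, 49.1]
tcp_rot: [180.0, 0.1, -5.1]
ft_force: [0.3, 0.2, 0.0]
wrist hole_a [([437.0, 117.0, 23.8], 0.93), ([558.4, 109.7, 24.7], 0.64), ([499.5, 155.8, 50.9], 0.33)]
wrist press_a [([465.4, 197.3, 45.8], 0.88), ([547.7, 187.6, 52.7], 0.84), ([542.0, 114.0, 49.5], 0.73), ([453.5, 119.7, 50.5], 0.69)]
side hole_a [([564.7, 188.5, 28.7], 0.84), ([448.9, 198.6, 23.7], 0.67), ([554.7, 106.9, 24.4], 0.61), ([438.8, 123.9, 23.4], 0.57)]
side press_a [([465.5, 196.2, 48.5], 0.69), ([541.4, 112.0, 50.3], 0.63), ([454.4, 120.1, 48.9], 0.61), ([546.3, 186.5, 49.3], 0.58), ([553.5, 113.0, 22.8], 0.26)]
scene hole_a [([566.1, 190.1, 25.3], 0.96), ([444.2, 198.9, 22.5], 0.74), ([560.4, 111.3, 23.8], 0.66), ([437.0, 122.6, 27.0], 0.66), ([460.5, 197.7, 49.4], 0.48)]
scene press_a [([545.3, 192.1, 45.3], 0.82), ([537.2, 112.5, 49.0], 0.77), ([462.7, 193.6, 50.1], 0.68), ([457.9, 119.4, 47.3], 0.58)]
tool_pos: [463.6, 198.4, 48.6]
ft_force: [0.9, -1.1, 0.2]
tool_pos: [463.5, 198.4, 47.5]
ft_force: [0.1, 0.3, -0.9]
tool_pos: [463.5, 198.4, 46.5]
ft_force: [0.0, 0.8, -0.9]
```

```bash
python3 -m handwheel '[[-1,0,0,0.1,0,0,0],[-1,0,0,0.1,0,0,0],[-1,0,0,0,0,0,0]]'|sed -n '2p;4p'
python3 -m handwheel '[[-1,0,0,0.1,0,0,0],[-1,0,0,0,0,0,0]]'|sed -n '2p;4p'
python3 -m handwheel '[[-1,0,0,0.1,0,0,0],[-1,0,0,0,0,0,0]]'|sed -n '2p;4p'
python3 -m handwheel '[[-1,0,0,0.1,0,0,0],[-1,0,0,0,0,0,0]]'|sed -n '2p;4p'
python3 -m handwheel '[[-1,0,0,0.1,0,0,0],[-1,0,0,0,0,0,0]]'|sed -n '2p;4p'
```

```text
tool_pos: [463.5, 198.4, 44.4]
ft_force: [-0.2, 0.1, 0.3]
tool_pos: [463.5, 198.4, 43.5]
ft_force: [-0.6, -0.2, -0.8]
tool_pos: [463.6, 198.4, 42.5]
ft_force: [0.3, 0.2, -0.5]
tool_pos: [463.6, 198.4, 41.5]
ft_force: [-0.6, -0.9, -0.3]
tool_pos: [463.5, 198.4, 40.5]
ft_force: [0.2, 0.3, -0.1]
```

```bash
python3 -m handwheel '[[-1,0,0,0.06,0,0,0],[-1,0,0,0,0,0,0]]'|sed -n '2p;4p'
python3 -m handwheel '[[-1,0,0,0.06,0,0,0],[-1,0,0,0,0,0,0]]'|sed -n '2p;4p'
python3 -m handwheel '[[-1,0,0,0.06,0,0,0],[-1,0,0,0,0,0,0]]'|sed -n '2p;4p'
python3 -m handwheel '[[-1,0,0,0.06,0,0,0],[-1,0,0,0,0,0,0]]'|sed -n '2p;4p'
```

```text
tool_pos: [463.7, 198.4, 40.2]
ft_force: [-0.2, -0.2, 1.1]
tool_pos: [463.7, 198.5, 39.9]
ft_force: [-2.8, 0.0, 6.9]
tool_pos: [463.7, 198.5, 39.6]
ft_force: [-4.6, -1.1, 8.7]
tool_pos: [463.8, 198.5, 39.3]
ft_force: [-5.7, -2.1, 12.0]
```

```bash
python3 -m handwheel '[[-1,0,0,0.08,0,0,0],[-1,0,0,0,0,0,0]]'|sed -n '2p;4p'
python3 -m handwheel '[[-1,0,0,0.08,0,0,0],[-1,0,0,0,0,0,0]]'|sed -n '2p;4p'
python3 -m handwheel '[[-1,0,0,0.08,0,0,0],[-1,0,0,0,0,0,0]]'|sed -n '2p;4p'
```

```text
tool_pos: [463.8, 198.6, 38.9]
ft_force: [-8.5, -3.1, 17.1]
tool_pos: [463.8, 198.6, 38.5]
ft_force: [-10.3, -3.2, 21.4]
tool_pos: [463.8, 198.7, 38.1]
ft_force: [-12.5, -3.7, 25.4]
```

D is home at 38.1 under 25 N, the same as the others. Round again, touching A, B and C to recheck.

```bash
python3 -m handwheel '[[-1,0,0,-0.5,0,0,0],[-1,0,0,-0.8,0,0,0],[-1,2.8,0,0,0,0,0],[-1,2.8,0,0,0,0,0],[-1,2.8,0,0,0,0,0],[-1,0,0,0.4,0,0,0],[-1,0,0,0,0,0,0],[-1,0,0,0,0,0,0]]'|sed -n '1,2p;4p'
python3 -m handwheel '[[-1,0,0,0.1,0,0,0],[-1,0,0,0,0,0,0]]'|sed -n '2p;4p'
python3 -m handwheel '[[-1,0,0,0.1,0,0,0],[-1,0,0,0,0,0,0]]'|sed -n '2p;4p'
python3 -m handwheel '[[-1,0,0,0.08,0,0,0],[-1,0,0,0,0,0,0]]'|sed -n '2p;4p'
python3 -m handwheel '[[-1,0,0,0.08,0,0,0],[-1,0,0,0,0,0,0]]'|sed -n '2p;4p'
python3 -m handwheel '[[-1,0,0,0.08,0,0,0],[-1,0,0,0,0,0,0]]'|sed -n '2p;4p'
```

```text
time: 36.28
tool_pos: [546.4, 190.8, 44.2]
ft_force: [-0.5, 0.4, -0.0]
tool_pos: [546.4, 191.1, 43.7]
ft_force: [-0.4, 0.6, -0.5]
tool_pos: [546.8, 191.1, 42.9]
ft_force: [0.1, 0.5, 0.3]
tool_pos: [547.1, 191.0, 42.1]
ft_force: [-0.0, 0.4, 0.3]
tool_pos: [547.2, 190.9, 41.2]
ft_force: [-0.1, -0.2, 0.4]
tool_pos: [547.2, 190.9, 40.3]
ft_force: [0.4, -0.6, -0.1]
```

```bash
python3 -m handwheel '[[-1,0,0,0.08,0,0,0],[-1,0,0,0,0,0,0]]'|sed -n '2p;4p'
python3 -m handwheel '[[-1,0,0,0.08,0,0,0],[-1,0,0,0,0,0,0]]'|sed -n '2p;4p'
python3 -m handwheel '[[-1,0,0,0.08,0,0,0],[-1,0,0,0,0,0,0]]'|sed -n '2p;4p'
```

```text
tool_pos: [547.4, 191.0, 40.0]
ft_force: [-1.7, -0.6, 4.3]
tool_pos: [547.4, 191.0, 39.6]
ft_force: [-4.1, -0.0, 8.9]
tool_pos: [547.5, 191.0, 39.3]
ft_force: [-6.7, -1.8, 12.7]
```

```bash
python3 -m handwheel '[[-1,0,0,0.1,0,0,0],[-1,0,0,0.1,0,0,0],[-1,0,0,0,0,0,0]]'|sed -n '2p;4p'
python3 -m handwheel '[[-1,0,0,-0.5,0,0,0],[-1,0,0,-0.8,0,0,0],[-1,0,2.7,0,0,0,0],[-1,0,2.7,0,0,0,0],[-1,0,2.6,0,0,0,0],[-1,0,0,0.5,0,0,0],[-1,0,0,0,0,0,0],[-1,0,0,0,0,0,0]]'|sed -n '1,2p;4p'
python3 -m handwheel '[[-1,0,0,0.1,0,0,0],[-1,0,0,0,0,0,0]]'|sed -n '2p;4p'
python3 -m handwheel '[[-1,0,0,0.1,0,0,0],[-1,0,0,0,0,0,0]]'|sed -n '2p;4p'
python3 -m handwheel '[[-1,0,0,0.08,0,0,0],[-1,0,0,0,0,0,0]]'|sed -n '2p;4p'
python3 -m handwheel '[[-1,0,0,0.06,0,0,0],[-1,0,0,0,0,0,0]]'|sed -n '2p;4p'
```

```text
tool_pos: [547.6, 191.1, 38.3]
ft_force: [-11.5, -2.5, 22.1]
time: 38.53
tool_pos: [540.0, 111.5, 43.9]
ft_force: [0.6, 0.3, 0.8]
tool_pos: [540.3, 112.2, 43.1]
ft_force: [0.3, -0.1, 0.1]
tool_pos: [540.1, 111.9, 41.9]
ft_force: [-0.0, 1.0, 0.1]
tool_pos: [540.1, 111.5, 41.2]
ft_force: [-0.5, 0.1, 0.1]
tool_pos: [540.1, 111.3, 40.6]
ft_force: [-0.7, -0.4, -0.0]
```

```bash
python3 -m handwheel '[[-1,0,0,0.06,0,0,0],[-1,0,0,0,0,0,0]]'|sed -n '2p;4p'
python3 -m handwheel '[[-1,0,0,0.06,0,0,0],[-1,0,0,0,0,0,0]]'|sed -n '2p;4p'
```

```text
tool_pos: [540.3, 111.3, 40.2]
ft_force: [-0.4, -0.4, 0.6]
tool_pos: [540.4, 111.2, 39.9]
ft_force: [-2.3, -0.1, 4.1]
```

```bash
python3 -m handwheel '[[-1,0,0,0.1,0,0,0],[-1,0,0,0.1,0,0,0],[-1,0,0,0.1,0,0,0],[-1,0,0,0,0,0,0]]'|sed -n '2p;4p'
python3 -m handwheel '[[-1,0,0,-0.5,0,0,0],[-1,0,0,-0.8,0,0,0],[-1,-2.8,0,0,0,0,0],[-1,-2.8,0,0,0,0,0],[-1,-2.8,0,0,0,0,0],[-1,0,0,0.5,0,0,0],[-1,0,0,0,0,0,0],[-1,0,0,0,0,0,0]]'|sed -n '1,2p;4p'
python3 -m handwheel '[[-1,0,0,0.1,0,0,0],[-1,0,0,0,0,0,0]]'|sed -n '2p;4p'
python3 -m handwheel '[[-1,0,0,0.1,0,0,0],[-1,0,0,0,0,0,0]]'|sed -n '2p;4p'
python3 -m handwheel '[[-1,0,0,0.06,0,0,0],[-1,0,0,0,0,0,0]]'|sed -n '2p;4p'
python3 -m handwheel '[[-1,0,0,0.06,0,0,0],[-1,0,0,0,0,0,0]]'|sed -n '2p;4p'
python3 -m handwheel '[[-1,0,0,0.06,0,0,0],[-1,0,0,0,0,0,0]]'|sed -n '2p;4p'
```

```text
tool_pos: [540.5, 111.2, 38.5]
ft_force: [-10.4, -1.5, 21.7]
time: 40.53
tool_pos: [457.0, 118.7, 44.9]
ft_force: [0.1, 0.1, -0.3]
tool_pos: [457.7, 118.7, 44.0]
ft_force: [0.8, -0.1, -0.3]
tool_pos: [457.0, 118.6, 42.4]
ft_force: [-0.3, 0.1, 0.5]
tool_pos: [456.6, 118.7, 41.7]
ft_force: [-0.7, 0.1, 1.0]
tool_pos: [456.5, 118.7, 41.2]
ft_force: [-0.2, 1.2, 0.8]
tool_pos: [456.5, 118.7, 40.6]
ft_force: [0.0, 0.2, -0.7]
```

```bash
python3 -m handwheel '[[-1,0,0,0.06,0,0,0],[-1,0,0,0,0,0,0]]'|sed -n '2p;4p'
python3 -m handwheel '[[-1,0,0,0.06,0,0,0],[-1,0,0,0,0,0,0]]'|sed -n '2p;4p'
python3 -m handwheel '[[-1,0,0,0.1,0,0,0],[-1,0,0,0.1,0,0,0],[-1,0,0,0,0,0,0]]'|sed -n '2p;4p'
python3 -m handwheel '[[-1,0,0,-1,0,0,0],[-1,0,0,-3,0,0,0],[-1,0,0,-4,0,0,0],[-1,0,0,-4,0,0,0],[-1,0,0,-2,0,0,0],[-1,2,-2,0,0,0,0],[-1,2,-2,0,0,0,0],[-1,0,0,0,0,0,0]]'|sed -n '1,2p;4p'
python3 - <<'E'
from h import *
H=[];B=[]
for n in ("wrist","side","scene"):
  for _ in range(2):
    p=snapshot(n)
    H+=[d["location"] for d in place_of(p,"hole_a") if d["location"][1]>50]; B+=[d["location"] for d in place_of(p,"press_a") if d["location"][1]>50]
H,B=np.array(H),np.array(B);S=np.array([(60,40),(60,-40),(-60,-40),(-60,40)])
for k,(h,pp) in enumerate(zip(S@rz(-5).T+[500.8,154.7],(S*[.7,1])@rz(-5).T+[500.8,154.7])):
    a=H[np.linalg.norm(H[:,:2]-h,axis=1)<9];b=B[np.linalg.norm(B[:,:2]-pp,axis=1)<9]
    print("ABCD"[k],len(a),a.mean(0).round(1)-[*h.round(1),25],len(b),b.mean(0).round(1)-[*pp.round(1),47])
E
```

```text
tool_pos: [456.6, 118.8, 40.1]
ft_force: [-0.8, 1.0, 1.2]
tool_pos: [456.7, 118.7, 39.8]
ft_force: [-2.7, -0.5, 4.7]
tool_pos: [456.7, 118.7, 38.8]
ft_force: [-9.6, -2.1, 17.7]
time: 42.62
tool_pos: [502.6, 157.2, 178.0]
ft_force: [0.7, 1.2, 0.1]
A 6 [ 1.2 -0.5 -0.8] 5 [ 0.8 -0.2  1.7]
B 7 [-0.7 -0.4 -2.1] 6 [0.  0.9 2.9]
C 6 [-0.6  1.   0.2] 6 [-0.1 -0.5 -0.4]
D 5 [0.  1.6 1. ] 6 [0.9 0.  0.6]
```

All four blocks touch at the same height (TCP z≈40.2), so the board is level. The camera estimates put the board on average within 1 mm of home, and the arm is clear.

```bash
python3 -c "from bench import *; print(hand_in())"
```

```text
the job is handed in; nothing more can be done
None
```

The board is mounted terminal-side to the notch and all four corners seem home: each block touched at the same height, and I never pressed above about 26 N. I handed the job in at about 43 s; no verdict came back.

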